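# Close the filter bay of a microscope lamp house

## Robot

A 6-joint arm with a two-finger parallel gripper is mounted at the origin on the work surface. World frame = base frame: x ahead of the robot, y to its left, z up, the work surface at z = 0. Lengths are in mm, angles in rad, forces in N, time in s.
With the tool pointing down it reaches from about 250 to 850 mm from the base axis. Payload 12.5 kg.
Tool frame: the origin (TCP) lies midway between the tips of the shut fingers; the grasp point (between the pads) lies bot.pinch_z behind it (bot.pinch_z is the distance from the TCP to the grasp point, in mm); z points along the fingers, y is the direction in which the jaws open and shut (so a half turn about z gives the same grasp; the last joint's range is limited). The gripper opens to 93 mm and grips with 3 to 60 N. Pads are 15 mm wide; open, the fingers measure 128 mm over their backs; the gripper's body (75 mm by 188 mm) begins 65 mm behind the grasp point.
Start: joints at [1.203, 0.351, 1.652, -0, 1.139, -0.085], TCP at [153.443, 528.147, 181.233] pointing down, gripper open.
Joint ranges: [-2.75, 2.75], [-0.79, 2.1], [0.01, 2.65], [-1.57, 4.71], [0.07, 3.14], [-2.87, 2.87]. Speed limits (rad/s): [2.22, 2.22, 2.79, 3.14, 3.14, 3.14].

## Interface

Orientations are given as a unit quaternion [w, x, y, z].
In Python, from plant import bot gives the robot as it stands.
- The arm moves only by the tool move_arm, never from a script. Its argument "series" is a list of rows, each an object of numbers: "ax", "ay", "az": the turn, a rotation vector about the tool's x, y, z scaled (see below); "tx", "ty", "tz": the shift along the tool's x, y, z scaled (see below); "claw": the closure, from -1 (fully open) to 1 (shut). In form: [{"ax": .., "ay": .., "az": .., "tx": .., "ty": .., "tz": .., "claw": ..}, ...]. A call has 1 to 20 rows; each row is the pose to reach, as a shift and turn from the pose commanded when the call began, along the tool's axes at that moment, turning the shorter way round; what a row does not reach only later rows make up. The controller multiplies each number of a shift by 800 mm and each number of a turn by 360 degrees. A row lasts 1/12 s, in which the tool goes at most 41.7 mm and 7.16 degrees, less where a joint would pass 70% of its speed; a pose out of reach is approached as far as the arm can. A call with a number of a shift or a turn outside -1 to 1 is refused whole. A call with a gripper value outside its range is refused whole. The fingers move at their own pace and stop on an object; "newtons" is the grip in N (left out, the last holds). Time passes only in rows, so rows that repeat a pose let the fingers close. It gives the time, the measured TCP pose, the force and the opening at its end, in the units of the state.
- bot.read_state(): the state, without advancing time (a new reading comes with each control period).
- bot.snapshot(name): name is "scene" or "top"; returns the picture (420x560x3 uint8, red, green, blue); there is no depth.
- bot.calibration(name): a dict with "fx", "fy", "cx", "cy" (pixels), "k1" (the pictures are not rectified: a ray, as slopes to the right and down, at radius r is drawn at 1 + k1 r^2 times it, then the intrinsics apply), "rvec" (rotation vector, rad) and "tvec" (3), from world to camera coordinates, as OpenCV has them. Camera axes: x right, y down, z forward; pixel columns grow to the right and rows downward; lengths in mm; the calibration is good to about 2 mm. A picture is of the moment at which its call begins. calibration takes no time and is no camera call.
- bot.job_done(): hands the job in, once; it reports no verdict.
The state is a dict: "clock": time; "joints": joint angles; "joint_velocities": joint speeds; "tau": joint torques, N m; "ee_pos": TCP position; "ee_rot": TCP orientation; "ft_force": force on the tool from outside, world axes, zero at the start; "moment": the same for the moment, N m; "gripper_width": opening from 0.0 (shut) to 1.0 (fully open).
Only numpy, scipy, OpenCV 4.12 (cv2) and the standard library are available. Lean on these libraries where they do the work, as an engineer would, in place of code of your own. Each camera call takes 0.05 s, during which the arm holds its last target.

## Task

The lamp house's filter bay is open and its cover is half under the low shelf: draw the cover out, set it down flat on the bench clear of the shelf and let go, then take it by its handle, hook its tongue under the ledge of the bay at a tilt and swing it down until it lies fully home and flush. Then switch the lamp on by turning its selector knob two clicks clockwise from off. Leave the other things on the bench where they stand.

Things in the scene. Friction and masses are not known exactly. Their poses are not given: they have to be found in the camera images.
- cover_handle (a point): The cover: loose cream plate 112 (x) x 64 (y) x 6 mm, 0.16 kg, lying flat, half under the shelf. This point: mid-fin, 33 mm above the cover's underside, 22 above the plate's top; z out of the plate. The grip fin on top: 44 (x) x 12 (y), 34 mm high. From this point the plate spans x -56..56, z -28..-22. At the start the fin is under the shelf, so grip the plate's sides at the tongue end.
- cover_tongue (a point): Tip of the cover's tongue, x = -70 mm from cover_handle, 31 mm below it; same axes. The tongue is 44 mm wide, 4 mm thick (z -33..-29 from cover_handle), 14 mm beyond the plate's -x end. At the start this end sticks out about 45 mm from the shelf. A 5 mm rib (44 wide, x 40..52) under the other end keeps the cover level on the bench, the plate's underside 5 mm above the bench.
- bay (a point): Open filter bay in the top of the lamp house (cream fixed box). This point: on the box's top face, 80 mm above the bench, at the seated plate's centre; x from ledge to free end, z up. Opening x -61..+59, y -34.5..34.5 mm. Rails along both y sides (|y| over 25) lie 6 mm below the top and carry the plate, so that it is flush: cover_handle then is 22 mm above this point with the same axes.
- bay_ledge (a point): Middle of the ledge's edge, x = -61 mm from bay, on the top face; same axes. The ledge (5 mm thick, on the robot's side) covers a hollow 15 mm long and 50 deep for the tongue. Plate plus tongue are longer than the opening: tongue first, other end raised 20 to 30 degrees. Seated play: x -5..+3, y +-2.5 mm. The box spans x -88..+82, y -125..+50 from bay, with a 30 mm lens tube at +x.
- selector_grip (a point): Selector knob on the lamp house's top, 85 mm to -y of bay: black disc of 24 mm radius (top 6.5 mm above the box) with a bar grip 46 (own x) x 13 x 34 mm high, along the bay's x at off. This point is on the vertical turning axis, in the bar, 30 mm above the box top, 10.5 below the bar's top. The white line on the bar points to the large dot (off, bay's -x).
- selector (a joint): Turn of the selector knob in rad: 0 = off (at its stop, where it starts), growing clockwise seen from above. A click every 36 degrees (0.628), five in all; light detents (about 0.04 N m) draw it to the nearest click when released. Two clicks: 1.257.
- riser_edge (a point): The low shelf: fixed aluminium board 260 (x) x 300 (y) mm on four corner posts, top 62 mm, underside 54 mm above the bench. This point: top, middle of the edge the cover sticks out from; x along the edge, y inwards over the shelf. A cream box stands on it, over 60 mm in from that edge, 67 mm above the board at most.
- reagent_c (a point): Bystander: amber bottle, radius 26, 100 mm high; its centre.
- dish_c (a point): Bystander: flat round glass dish, radius 43, 16 mm high; its centre.
- slide_box_c (a point): Bystander: slide box 85 x 35 x 32 mm; its centre.
- objective_c (a point): Bystander: black and steel objective lens standing on end, radius 14, 40 mm high; its centre.
- beaker_c (a point): Bystander: small glass beaker, radius 28, 70 mm high; its centre.
- driver_grip (a point): Bystander: screwdriver lying on the bench, about 150 mm long; the middle of its handle.
There are look-alikes about, which are no part of the job. Leave any green look-alike of the part that bears cover_handle alone.

How it is judged:
By the outcome, as a careful person would: the job done as asked, in the order asked, and still so for the second after the job is handed in, with the robot touching nothing.
It also fails if it takes over 72 s, if anything falls off the work surface, if the arm or the gripper's body presses on something with over 40 N, if the wrist force passes 120 N, or if a joint passes its speed limit or range.

## Working session

There is one attempt and no reset: what is moved stays moved. The work goes in short steps, Python scripts to look and compute and a tool call to move; the robot and the scene stay as the last step left them, time stands still between calls to the robot, and variables do not carry over. Pictures are saved under pics/ and viewed, and the job is handed in when it is done.

Besides the shell and the picture viewer there is one more tool, called after "Emit:" as name([rows], argument=value, ...), one row to a line, values as JSON. move_arm: Moves the arm, as the interface text tells. Shifts and turns lie within -1 to 1; 1 stands for 800 mm of shift or 360 degrees of turn. Its arguments: {"type":"object","properties":{"series":{"type":"array"},"newtons":{"type":"number"}},"required":["series"]}

```bash
ls; mkdir -p pics
python3 - <<'E'
from plant import bot
import cv2
for n in("scene","top"):
    im=bot.snapshot(n); cv2.imwrite(f"pics/{n}0.png",im[:,:,::-1]); print(n,bot.calibration(n))
print(bot.read_state(),bot.pinch_z)
E
```

```text
pics
scene {'fx': 404.27807688816875, 'fy': 404.27807688816875, 'cx': 272.8801882777457, 'cy': 203.0922862132356, 'k1': -0.09537936570250727, 'rvec': array([ 1.48603611,  2.02246204, -0.90643946]), 'tvec': array([ 205.73872929, -239.93279741, 1464.69017446])}
top {'fx': 502.4478350631896, 'fy': 502.4478350631896, 'cx': 284.20970308640403, 'cy': 215.8874482757282, 'k1': -0.11953144895934091, 'rvec': array([ 2.10458897, -2.11837524,  0.18070056]), 'tvec': array([ -14.89350771,  495.23798002, 1366.88127425])}
{'clock': 0.1, 'joints': array([ 1.20339376e+00,  3.51181286e-01,  1.65236810e+00, -4.41812286e-06,
        1.13911489e+00, -8.46063274e-02]), 'joint_velocities': array([-0.00073705, -0.00131746, -0.00275923,  0.00135276,  0.00118695,
        0.00023741]), 'tau': array([ 2.09935570e-03, -4.98027313e+01, -2.85703987e+01,  7.00997282e-02,
        2.39187473e-02, -4.98876750e-05]), 'ee_pos': array([153.32342945, 527.8224368 , 180.75283285]), 'ee_rot': array([-1.18112094e-04,  1.40926483e-01,  9.90019919e-01, -5.22632762e-04]), 'ft_force': array([-0.48438998, -0.50211413, -0.1092255 ]), 'moment': array([-0.00925269,  0.02540535,  0.00592103]), 'gripper_width': 0.9989631085029921} 18.8
```

View pics/scene0.png

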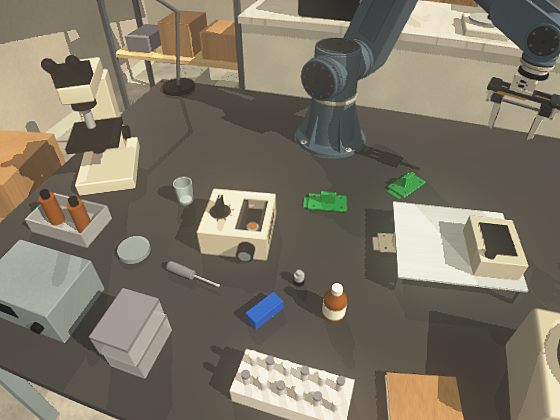

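View pics/top0.png

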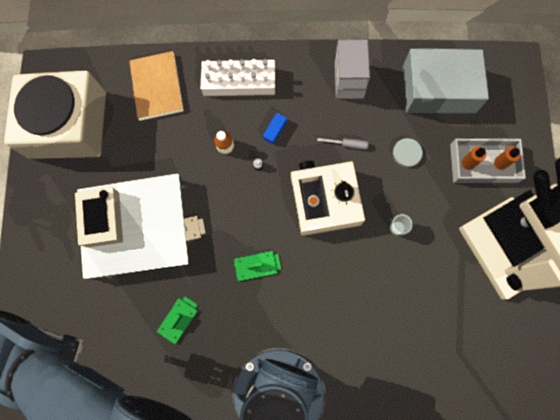

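```bash
cat > h.py <<'E'
import numpy as np, cv2
from plant import bot
from scipy.spatial.transform import Rotation as R
def cam(n):
    c=bot.calibration(n); K=np.array([[c['fx'],0,c['cx']],[0,c['fy'],c['cy']],[0,0,1.]])
    return K,np.array([c['k1'],0,0,0.]),np.array(c['rvec']),np.array(c['tvec'])
def px2w(n,uv,z):
    K,d,r,t=cam(n); p=cv2.undistortPoints(np.array(uv,float).reshape(-1,1,2),K,d).reshape(-1,2)
    M=cv2.Rodrigues(r)[0]; o=-M.T@t
    D=np.c_[p,np.ones(len(p))]@M
    s=(np.broadcast_to(z,len(p))-o[2])/D[:,2]
    return o+s[:,None]*D
def w2px(n,P):
    K,d,r,t=cam(n); return cv2.projectPoints(np.array(P,float).reshape(-1,1,3),r,t,K,d)[0].reshape(-1,2)
def crop(im,x0,y0,x1,y1,name):
    c=im[y0:y1,x0:x1]; s=min(800/c.shape[1],600/c.shape[0]); s=int(s)
    cv2.imwrite('pics/'+name,cv2.resize(c,None,fx=s,fy=s,interpolation=cv2.INTER_CUBIC)); print(name,'scale',s)
E
python3 - <<'E'
from h import *
t=cv2.imread('pics/top0.png'); s=cv2.imread('pics/scene0.png')
crop(t,70,165,230,285,'c1.png'); crop(t,280,150,380,240,'c2.png'); crop(s,190,170,290,270,'c3.png'); crop(s,360,195,430,290,'c4.png')
E
```

```text
c1.png scale 5
c2.png scale 6
c3.png scale 6
c4.png scale 6
```

View pics/c1.png

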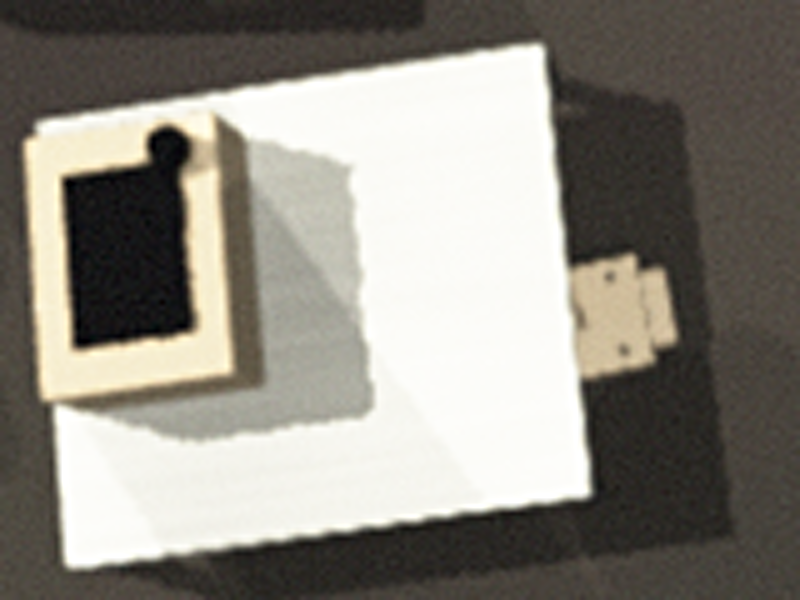

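View pics/c2.png

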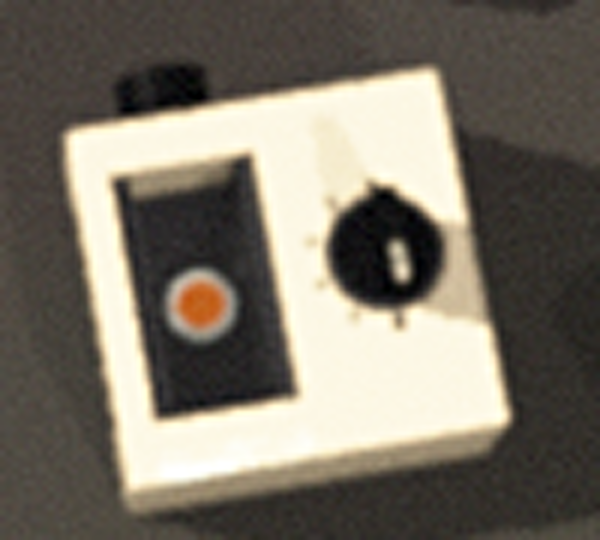

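View pics/c3.png

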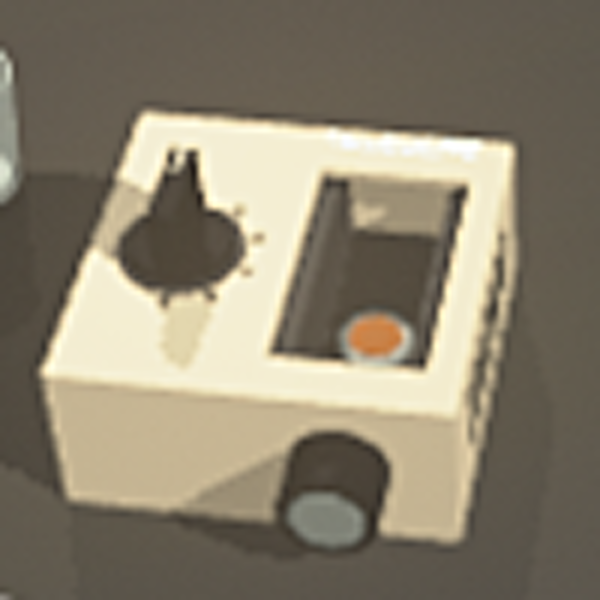

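View pics/c4.png

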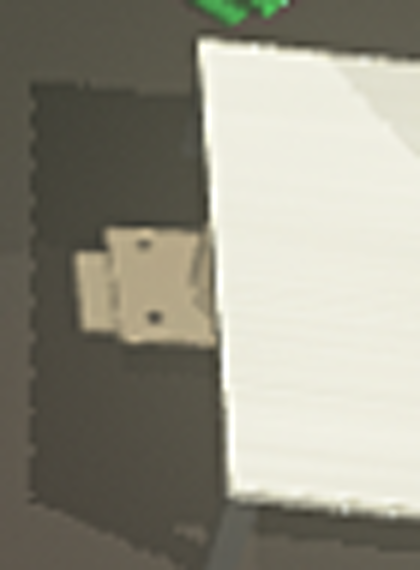

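```bash
cat > fit.py <<'E'
from h import *
from scipy.optimize import least_squares
def fit(obs,x0):
    # obs: list of (cam, uv, local xyz with world z)
    def res(p):
        c,s=np.cos(p[2]),np.sin(p[2]); o=[]
        for n,uv,L in obs:
            P=[p[0]+c*L[0]-s*L[1],p[1]+s*L[0]+c*L[1],L[2]]
            o.append((w2px(n,P)[0]-uv)*(2.5 if n=='top' else 3))
        return np.ravel(o)
    r=least_squares(res,x0,loss='soft_l1',f_scale=3); return r.x,res(r.x).reshape(-1,2)
E
python3 - <<'E'
from fit import *
box=[(82,50),(82,-125),(-88,-125),(-88,50)]; op=[(59,34.5),(59,-34.5),(-61,-34.5),(-61,34.5)]
T=lambda l,o,k:[(np.array(p)/k+o) for p in l]
tb=T([(65,130),(437,68),(511,418),(127,490)],(280,150),6); to=T([(112,178),(252,155),(297,393),(157,415)],(280,150),6)
sb=T([(462,415),(42,375),(145,112),(515,145)],(190,170),6); so=T([(425,368),(270,352),(325,175),(468,185)],(190,170),6)
mk=lambda n,uv,l:[(n,u,(*q,80)) for u,q in zip(uv,l)]
for nm,o in (('top',mk('top',tb,box)+mk('top',to,op)),('scene',mk('scene',sb,box)+mk('scene',so,op)),('both',mk('top',tb,box)+mk('top',to,op)+mk('scene',sb,box)+mk('scene',so,op))):
    x,r=fit(o,[500,-100,0.1]); print(nm,x.round(3)); print(r.round(1).tolist())
# cover, local axes cover handle
pl=[(-56,-32,11),(-56,32,11)];
tg=[(-70,-22,4),(-70,22,4)]
tp=T([(635,255),(655,362),(663,267),(677,342)],(70,165),5)
sp=T([(107,228),(125,342),(76,252),(85,330)],(360,195),6)
# cover +x = world +y ; cover +y = world -x
o1=[('top',u,q) for u,q in zip(tp,[pl[0],pl[1],tg[0],tg[1]])]
o2=[('scene',u,q) for u,q in zip(sp,[pl[1],pl[0],tg[1],tg[0]])]
o2=[('scene',u,q) for u,q in zip(sp,[pl[1],pl[0],tg[1],tg[0]])]
for nm,o in (('top',o1),('scene',o2),('both',o1+o2)):
    x,r=fit(o,[400,330,1.6]); print(nm,x.round(3)); print(r.round(1).tolist())
E
```

```text
top [ 5.41394e+02 -1.01535e+02  1.67000e-01]
[[0.6, 0.6], [-1.0, 0.2], [-1.3, 0.8], [1.8, -1.6], [-1.7, -2.2], [0.8, -3.1], [2.3, 1.6], [-1.2, 3.2]]
scene [ 5.41234e+02 -9.88150e+01  1.67000e-01]
[[-1.9, 0.3], [0.8, -0.2], [-0.4, 0.6], [-0.0, -0.3], [2.4, 1.8], [-1.4, 1.9], [-1.2, -3.8], [2.4, -2.3]]
both [ 5.41128e+02 -9.99360e+01  1.67000e-01]
[[-0.8, 0.8], [-2.4, 0.5], [-2.8, 1.2], [0.3, -1.4], [-3.1, -1.9], [-0.6, -2.8], [0.8, 1.9], [-2.7, 3.5], [-3.2, -0.1], [-0.4, -0.6], [-1.4, 0.3], [-1.1, -0.6], [1.1, 1.4], [-2.7, 1.6], [-2.3, -4.1], [1.2, -2.6]]Traceback (most recent call last):
  File "<stdin>", line 19, in <module>
  File "fit.py", line 11, in fit
    r=least_squares(res,x0,loss='soft_l1',f_scale=3); return r.x,res(r.x).reshape(-1,2)
    return func(*args, **kwargs)
    result = trf(vector_fun.fun, vector_fun.jac, x0, f0, J0, lb, ub, ftol, xtol,
                 gtol, max_nfev, x_scale, loss_function, tr_solver,
                 tr_options.copy(), verbose, callback=callback_wrapped)
    return trf_no_bounds(
        fun, jac, x0, f0, J0, ftol, xtol, gtol, max_nfev, x_scale
[... 866 characters left out ...]
elf.args, **self.kwargs))
                      ~~~~~~~~^^^^^^^^^^^^^^^^^^^^^^^^^^^^^^
    return np.atleast_1d(self.fun(x))
                         ~~~~~~~~^^^
    return self.f(x, *self.args, **self.kwargs)
           ~~~~~~^^^^^^^^^^^^^^^^^^^^^^^^^^^^^^
  File "fit.py", line 9, in res
    o.append((w2px(n,P)[0]-uv)*(2.5 if n=='top' else 3))
              ~~~~^^^^^
  File "h.py", line 14, in w2px
    K,d,r,t=cam(n); return cv2.projectPoints(np.array(P,float).reshape(-1,1,3),r,t,K,d)[0].reshape(-1,2)
            ~~~^^^
  File "h.py", line 5, in cam
    c=bot.calibration(n); K=np.array([[c['fx'],0,c['cx']],[0,c['fy'],c['cy']],[0,0,1.]])
ValueError: time passes only in moves, steps and waits
```

```bash
python3 - <<'E'
from plant import bot
import pickle
pickle.dump({n:bot.calibration(n) for n in('top','scene')},open('cal.pkl','wb'))
E
sed -i "s/c=bot.calibration(n); K/c=CAL[n]; K/; s/^def cam/import pickle\nCAL=pickle.load(open('\.\/cal.pkl','rb'))\ndef cam/" h.py
python3 - <<'E'
from fit import *
T=lambda l,o,k:[(np.array(p)/k+o) for p in l]
pl=[(-56,-32,11),(-56,32,11)];
tg=[(-70,-22,4),(-70,22,4)]
tp=T([(635,255),(655,362),(663,267),(677,342)],(70,165),5)
sp=T([(107,228),(125,342),(76,252),(85,330)],(360,195),6)
o1=[('top',u,q) for u,q in zip(tp,[pl[0],pl[1],tg[0],tg[1]])]
o2=[('scene',u,q) for u,q in zip(sp,[pl[1],pl[0],tg[1],tg[0]])]
for nm,o in (('top',o1),('scene',o2),('both',o1+o2)):
    x,r=fit(o,[400,330,1.7]); print(nm,x.round(3)); print(r.round(1).tolist())
    c,s=np.cos(x[2]),np.sin(x[2]); print('plate end',x[:2]-56*np.array([c,s]),'tip',x[:2]-70*np.array([c,s]))
# riser edge: top crop corners (548,43),(590,495) z=62
print(px2w('top',T([(548,43),(590,495)],(70,165),5),62))
print(px2w('scene',T([(200,40),(232,497)],(360,195),6),62))
print('knob top',px2w('top',T([(385,235)],(280,150),6),120))
s=bot.read_state(); print(R.from_quat(s['ee_rot'][[1,2,3,0]]).as_matrix().round(3))
# others
for k,(uv,z) in dict(reagent=((224,145),50),obj=((257.5,163),40),dish=((407,152),16),beaker=((401,225),40),green1=((257,265),20),green2=((178,320),20),blue=((275,128),32)).items(): print(k,px2w('top',[uv],z).round(0))
E
```

```text
top [461.022 284.675  33.198]
[[-0.2, -0.0], [-0.2, -0.4], [0.2, 0.8], [0.1, -0.4]]
plate end [472.75698841 229.91863172] tip [475.69084361 216.22949392]
scene [463.285 287.713  33.221]
[[-0.0, 1.1], [-0.7, -2.5], [-0.0, 1.8], [0.7, -0.5]]
plate end [476.28367277 233.24235984] tip [479.53333105 219.62473446]
both [461.569 286.675  33.214]
[[-2.4, -1.1], [-1.6, -1.7], [-2.0, -0.6], [-1.5, -1.9], [-0.7, -0.7], [-1.9, -4.5], [-0.8, -0.1], [-0.4, -2.6]]
plate end [474.21427664 232.12087923] tip [477.37554051 218.48246251]
[[618.16040641 280.49468218  62.        ]
 [359.2917561  247.83428492  62.        ]]
[[362.14497288 250.56861833  62.        ]
 [624.22412408 287.44479445  62.        ]]
knob top [[ 552.97342085 -181.48454801  120.        ]]
[[-0.96   0.279 -0.   ]
 [ 0.279  0.96  -0.001]
 [ 0.    -0.001 -1.   ]]
reagent [[706. 156.  50.]]
obj [[653.  59.  40.]]
dish [[ 691. -382.   16.]]
beaker [[ 468. -348.   40.]]
green1 [[360.  60.  20.]]
green2 [[206. 281.  20.]]
blue [[763.   8.  32.]]
```

```bash
cat >> h.py <<'E'
def rel(pos,Rm,ref=None):
    """rows numbers from current measured pose to target"""
    s=bot.read_state() if ref is None else ref
    R0=R.from_quat(np.array(s['ee_rot'])[[1,2,3,0]]); p0=np.array(s['ee_pos'])
    t=R0.inv().apply(np.array(pos)-p0); rv=(R0.inv()*Rm).as_rotvec()
    print('t',(t/800).round(4).tolist(),'a',(rv/2/np.pi).round(4).tolist(),'| mm',np.linalg.norm(t).round(1),'rows',round(max(np.linalg.norm(t)/41.7,np.degrees(np.linalg.norm(rv))/7.16),1))
def down(yaw,tilt=0):
    # tool x along yaw, z down; tilt about tool y
    return R.from_euler('z',yaw)*R.from_euler('x',np.pi)*R.from_euler('y',tilt)
E
python3 - <<'E'
from h import *
a=1.798; h=np.array([461.5,286.5]); c=np.array([np.cos(a),np.sin(a)]); g=h-46*c; print(g)
for z in (90,3): rel([*g,z],down(a))
E
```

```text
[471.86168153 241.68219599]
t [-0.4822, -0.2322, 0.1136] a [-0.0002, 0.0001, 0.1688] | mm 437.7 rows 10.5
t [-0.4822, -0.2321, 0.2224] a [-0.0002, 0.0001, 0.1688] | mm 463.6 rows 11.1
```

Emit:
move_arm([
  {"tx": -0.24, "ty": -0.116, "tz": 0, "az": 0.085, "claw": -1},
  {"tx": -0.24, "ty": -0.116, "tz": 0, "az": 0.085, "claw": -1},
  {"tx": -0.24, "ty": -0.116, "tz": 0, "az": 0.085, "claw": -1},
  {"tx": -0.24, "ty": -0.116, "tz": 0, "az": 0.085, "claw": -1},
  {"tx": -0.24, "ty": -0.116, "tz": 0, "az": 0.085, "claw": -1},
  {"tx": -0.482, "ty": -0.232, "tz": 0, "az": 0.169, "claw": -1},
  {"tx": -0.482, "ty": -0.232, "tz": 0, "az": 0.169, "claw": -1},
  {"tx": -0.482, "ty": -0.232, "tz": 0, "az": 0.169, "claw": -1},
  {"tx": -0.482, "ty": -0.232, "tz": 0, "az": 0.169, "claw": -1},
  {"tx": -0.482, "ty": -0.232, "tz": 0, "az": 0.169, "claw": -1},
  {"tx": -0.482, "ty": -0.232, "tz": 0.1136, "az": 0.169, "claw": -1},
  {"tx": -0.482, "ty": -0.232, "tz": 0.1136, "az": 0.169, "claw": -1},
  {"tx": -0.482, "ty": -0.232, "tz": 0.1136, "az": 0.169, "claw": -1},
  {"tx": -0.482, "ty": -0.232, "tz": 0.1136, "az": 0.169, "claw": -1},
  {"tx": -0.482, "ty": -0.232, "tz": 0.1136, "az": 0.169, "claw": -1},
], newtons=25)

```text
invalid input at $.series[0]: expected keys ax, ay, az, tx, ty, tz, claw
```

Run:
```python
from h import *
a=1.798; h=np.array([461.5,286.5]); c=np.array([np.cos(a),np.sin(a)]); g=h-46*c; print(g)
s=bot.read_state(); print(s['ee_pos'],s['clock'],s['joints'].round(2))
for z in (90,3): rel([*g,z],down(a))
t=bot.snapshot('top')[:,:,::-1]; crop(t,130,180,250,270,'a1.png')
t=bot.snapshot('scene')[:,:,::-1]; crop(t,340,180,440,280,'a2.png')
```

```text
[471.86168153 241.68219599]
[153.32342945 527.8224368  180.75283285] 0.1 [ 1.2   0.35  1.65 -0.    1.14 -0.08]
t [-0.4822, -0.2322, 0.1136] a [-0.0002, 0.0001, 0.1688] | mm 437.7 rows 10.5
t [-0.4822, -0.2321, 0.2224] a [-0.0002, 0.0001, 0.1688] | mm 463.6 rows 11.1
a1.png scale 6
a2.png scale 6
```

View pics/a1.png

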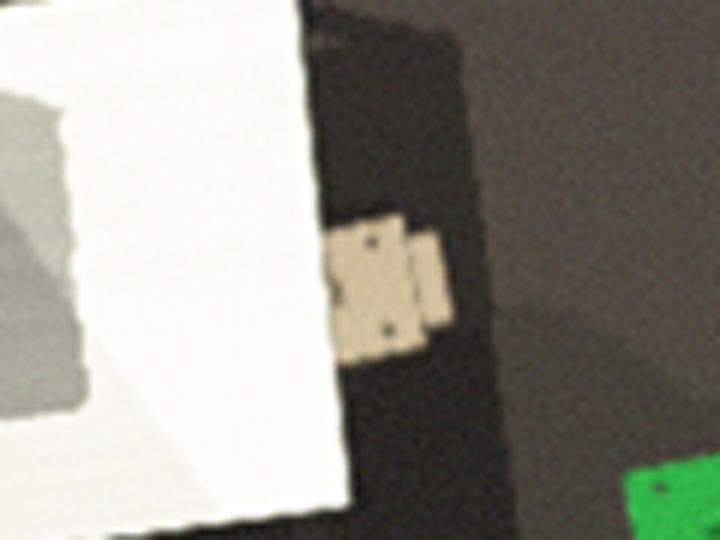

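View pics/a2.png

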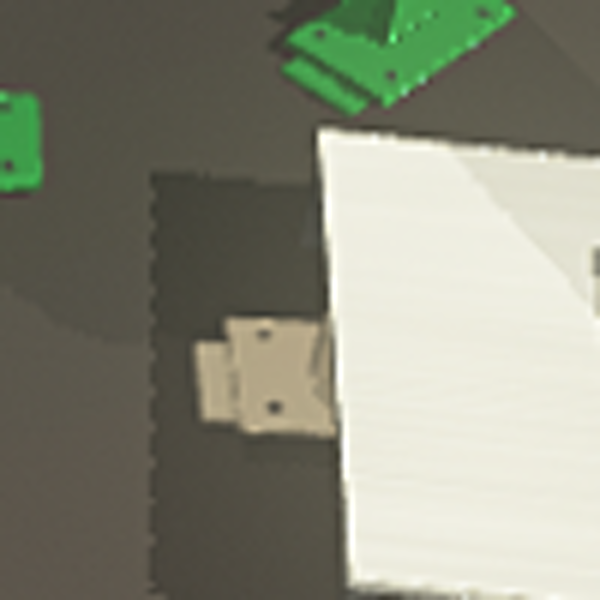

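The move was refused because every row needs all seven keys, so nothing has moved. The crops confirm the cream plate with its tongue at top pixel (192,228), scene (378,243). The look-alikes are both green.

Emit:
move_arm([
  {"ax": 0, "ay": 0, "tx": -0.24, "ty": -0.116, "tz": 0, "az": 0.085, "claw": -1},
  {"ax": 0, "ay": 0, "tx": -0.24, "ty": -0.116, "tz": 0, "az": 0.085, "claw": -1},
  {"ax": 0, "ay": 0, "tx": -0.24, "ty": -0.116, "tz": 0, "az": 0.085, "claw": -1},
  {"ax": 0, "ay": 0, "tx": -0.24, "ty": -0.116, "tz": 0, "az": 0.085, "claw": -1},
  {"ax": 0, "ay": 0, "tx": -0.24, "ty": -0.116, "tz": 0, "az": 0.085, "claw": -1},
  {"ax": 0, "ay": 0, "tx": -0.482, "ty": -0.232, "tz": 0, "az": 0.169, "claw": -1},
  {"ax": 0, "ay": 0, "tx": -0.482, "ty": -0.232, "tz": 0, "az": 0.169, "claw": -1},
  {"ax": 0, "ay": 0, "tx": -0.482, "ty": -0.232, "tz": 0, "az": 0.169, "claw": -1},
  {"ax": 0, "ay": 0, "tx": -0.482, "ty": -0.232, "tz": 0, "az": 0.169, "claw": -1},
  {"ax": 0, "ay": 0, "tx": -0.482, "ty": -0.232, "tz": 0, "az": 0.169, "claw": -1},
  {"ax": 0, "ay": 0, "tx": -0.482, "ty": -0.232, "tz": 0.1136, "az": 0.169, "claw": -1},
  {"ax": 0, "ay": 0, "tx": -0.482, "ty": -0.232, "tz": 0.1136, "az": 0.169, "claw": -1},
  {"ax": 0, "ay": 0, "tx": -0.482, "ty": -0.232, "tz": 0.1136, "az": 0.169, "claw": -1},
  {"ax": 0, "ay": 0, "tx": -0.482, "ty": -0.232, "tz": 0.1136, "az": 0.169, "claw": -1},
  {"ax": 0, "ay": 0, "tx": -0.482, "ty": -0.232, "tz": 0.1136, "az": 0.169, "claw": -1},
], newtons=25)

```text
clock: 1.45
ee_pos: [472.2, 242.9, 91.6]
ee_rot: [0.0, 0.623, 0.783, 0.0]
ft_force: [-0.4, 0.9, 0.8]
gripper_width: 0.998
```

Run:
```python
from h import *
a=1.798; h=np.array([461.5,286.5]); c=np.array([np.cos(a),np.sin(a)]); g=h-46*c; print(g)
s=bot.read_state(); print(s['ee_pos'],s['clock'],s['joints'].round(2))
for z in (90,3): rel([*g,z],down(a))
t=bot.snapshot('top')[:,:,::-1]; crop(t,130,180,250,270,'a3.png')
t=bot.snapshot('scene')[:,:,::-1]; crop(t,310,150,440,280,'a4.png')
```

```text
[471.86168153 241.68219599]
[472.16056902 242.90936062  91.55077606] 1.45 [0.39 0.43 1.78 0.   0.93 0.16]
t [-0.0014, -0.0007, 0.0019] a [0.0001, -0.0, -0.0001] | mm 2.0 rows 0.0
t [-0.0014, -0.0008, 0.1107] a [0.0001, -0.0, -0.0001] | mm 88.6 rows 2.1
a3.png scale 6
a4.png scale 4
```

View pics/a3.png

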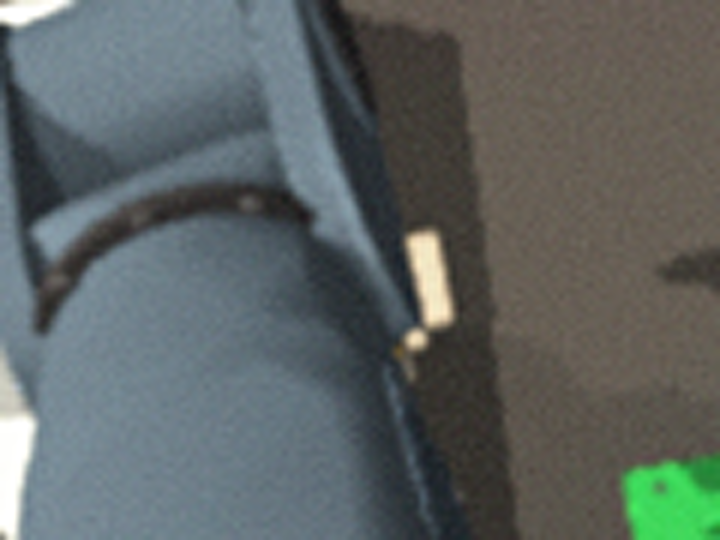

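View pics/a4.png

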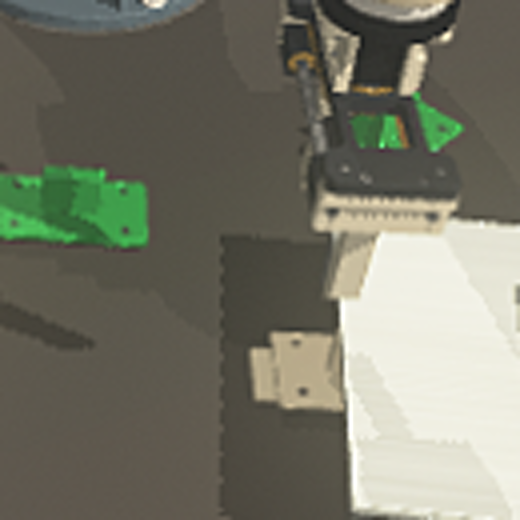

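Emit:
move_arm([
  {"ax": 0, "ay": 0, "az": 0, "tx": 0, "ty": 0, "tz": 0.04, "claw": -1},
  {"ax": 0, "ay": 0, "az": 0, "tx": 0, "ty": 0, "tz": 0.07, "claw": -1},
  {"ax": 0, "ay": 0, "az": 0, "tx": 0, "ty": 0, "tz": 0.09, "claw": -1},
  {"ax": 0, "ay": 0, "az": 0, "tx": 0, "ty": 0, "tz": 0.1, "claw": -1},
  {"ax": 0, "ay": 0, "az": 0, "tx": 0, "ty": 0, "tz": 0.107, "claw": -1},
  {"ax": 0, "ay": 0, "az": 0, "tx": 0, "ty": 0, "tz": 0.107, "claw": -1},
  {"ax": 0, "ay": 0, "az": 0, "tx": 0, "ty": 0, "tz": 0.107, "claw": -1},
])

```text
clock: 2.13
ee_pos: [472.6, 242.8, 5.9]
ee_rot: [0.0, 0.623, 0.782, 0.001]
ft_force: [0.4, 0.7, 0.7]
gripper_width: 1.005
```

Emit:
move_arm([
  {"ax": 0, "ay": 0, "az": 0, "tx": 0, "ty": 0, "tz": 0.003, "claw": -1},
  {"ax": 0, "ay": 0, "az": 0, "tx": 0, "ty": 0, "tz": 0.003, "claw": 0.5},
  {"ax": 0, "ay": 0, "az": 0, "tx": 0, "ty": 0, "tz": 0.003, "claw": 0.5},
  {"ax": 0, "ay": 0, "az": 0, "tx": 0, "ty": 0, "tz": 0.003, "claw": 0.5},
  {"ax": 0, "ay": 0, "az": 0, "tx": 0, "ty": 0, "tz": 0.003, "claw": 0.5},
  {"ax": 0, "ay": 0, "az": 0, "tx": 0, "ty": 0, "tz": 0.003, "claw": 0.5},
  {"ax": 0, "ay": 0, "az": 0, "tx": 0, "ty": 0, "tz": 0.003, "claw": 0.5},
])

```text
clock: 2.72
ee_pos: [472.0, 242.3, 2.4]
ee_rot: [0.0, 0.623, 0.782, 0.0]
ft_force: [0.3, 0.6, 0.3]
gripper_width: 0.618
```

Emit:
move_arm([
  {"ax": 0, "ay": 0, "az": 0, "tx": 0, "ty": 0, "tz": 0, "claw": 0.5},
  {"ax": 0, "ay": 0, "az": 0, "tx": 0, "ty": 0, "tz": 0, "claw": 0.5},
  {"ax": 0, "ay": 0, "az": 0, "tx": 0, "ty": 0, "tz": 0, "claw": 0.5},
])

```text
clock: 2.97
ee_pos: [471.9, 242.3, 2.3]
ee_rot: [-0.0, 0.623, 0.782, -0.0]
ft_force: [0.2, 0.5, 0.1]
gripper_width: 0.406
```

Run:
```python
from h import *
t=bot.snapshot('scene')[:,:,::-1]; crop(t,310,150,440,280,'a5.png')
```

```text
a5.png scale 4
```

View pics/a5.png

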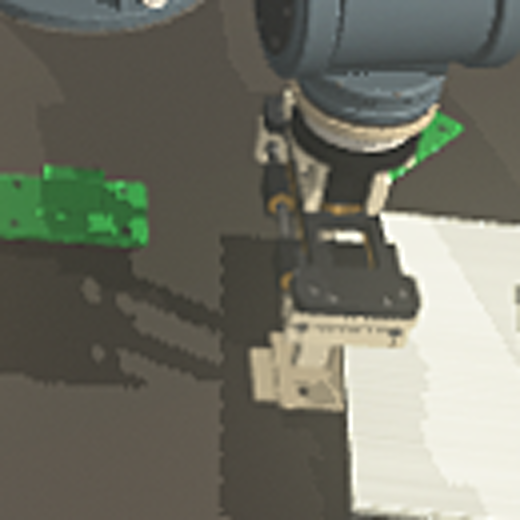

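Emit:
move_arm([
  {"ax": 0, "ay": 0, "az": 0, "tx": 0, "ty": 0, "tz": 0, "claw": -0.7},
  {"ax": 0, "ay": 0, "az": 0, "tx": 0, "ty": 0, "tz": 0, "claw": -0.7},
  {"ax": 0, "ay": 0, "az": 0, "tx": 0, "ty": 0, "tz": 0, "claw": -0.7},
  {"ax": 0, "ay": 0, "az": 0, "tx": 0, "ty": 0, "tz": 0, "claw": -0.7},
  {"ax": 0, "ay": 0, "az": 0, "tx": 0, "ty": 0, "tz": 0, "claw": -0.7},
  {"ax": 0, "ay": 0, "az": 0, "tx": 0, "ty": 0, "tz": 0, "claw": -0.7},
])

```text
clock: 3.52
ee_pos: [471.9, 242.3, 2.3]
ee_rot: [-0.0, 0.623, 0.782, -0.0]
ft_force: [0.5, 0.3, 0.4]
gripper_width: 0.744
```

Run:
```python
from h import *
t=bot.snapshot('scene')[:,:,::-1]; crop(t,340,190,420,290,'a6.png')
s=bot.read_state(); p=s['ee_pos']; Rm=R.from_quat(s['ee_rot'][[1,2,3,0]])
for d in(-39,39):
  q=p+Rm.apply([0,d,0])
  for z in (2,12,20): print(d,z,((w2px('scene',[[q[0],q[1],z]])[0]-[340,190])*6).round(0))
```

```text
a6.png scale 6
-39 2 [244. 260.]
-39 12 [247. 245.]
-39 20 [250. 233.]
39 2 [263. 390.]
39 12 [267. 375.]
39 20 [271. 363.]
```

View pics/a6.png

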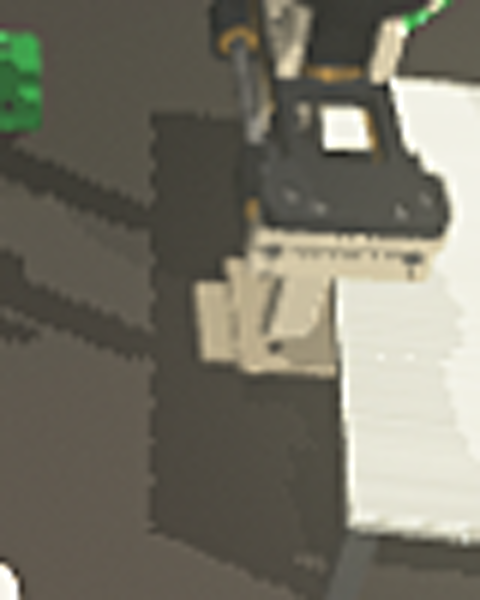

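Emit:
move_arm([
  {"ax": 0, "ay": 0, "az": 0, "tx": 0, "ty": 0, "tz": 0, "claw": -0.7},
  {"ax": 0, "ay": 0, "az": 0, "tx": 0, "ty": 0, "tz": 0, "claw": -0.7},
  {"ax": 0, "ay": 0, "az": 0, "tx": 0, "ty": 0, "tz": 0.003, "claw": -0.7},
  {"ax": 0, "ay": 0, "az": 0, "tx": 0, "ty": 0, "tz": 0.006, "claw": -0.7},
  {"ax": 0, "ay": 0, "az": 0, "tx": 0, "ty": 0, "tz": 0.009, "claw": -0.7},
  {"ax": 0, "ay": 0, "az": 0, "tx": 0, "ty": 0, "tz": 0.009, "claw": -0.7},
])

```text
clock: 4.07
ee_pos: [471.6, 242.2, -5.4]
ee_rot: [-0.0, 0.623, 0.782, -0.0]
ft_force: [0.2, -0.5, 0.2]
gripper_width: 0.849
```

Run:
```python
from h import *
t=bot.snapshot('scene')[:,:,::-1]; crop(t,340,190,420,290,'a7.png')
```

```text
a7.png scale 6
```

View pics/a7.png

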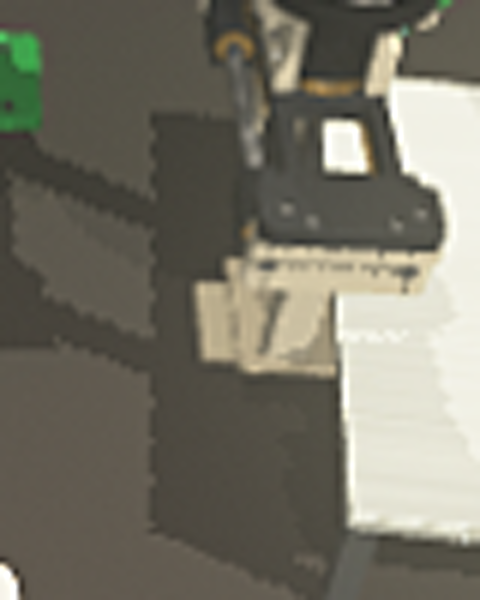

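Run:
```python
from h import *
s=bot.read_state(); Rm=R.from_quat(s['ee_rot'][[1,2,3,0]])
im=cv2.imread('pics/a4.png'); s4=4
def draw(im,p,off,sc,w):
  for d,col in((w,(0,0,255)),(-w,(255,0,0)),(0,(0,255,255))):
    pts=[p+Rm.apply([0,d,z]) for z in (0,-18.8,-84)]
    q=((w2px('scene',pts)-off)*sc).astype(int)
    for k in q: cv2.circle(im,tuple(map(int,k)),4,col,-1)
    cv2.polylines(im,[q.reshape(-1,1,2)],False,col,1)
  return im
draw(im,np.array([472.2,242.9,91.6]),np.array([310,150]),4,46)
im2=cv2.imread('pics/a7.png'); draw(im2,s['ee_pos'],np.array([340,190]),6,40)
cv2.imwrite('pics/d4.png',im); cv2.imwrite('pics/d7.png',im2)
full=bot.snapshot('scene')[:,:,::-1]; crop(full,300,100,500,290,'a8.png')
```

```text
a8.png scale 3
```

View pics/d4.png

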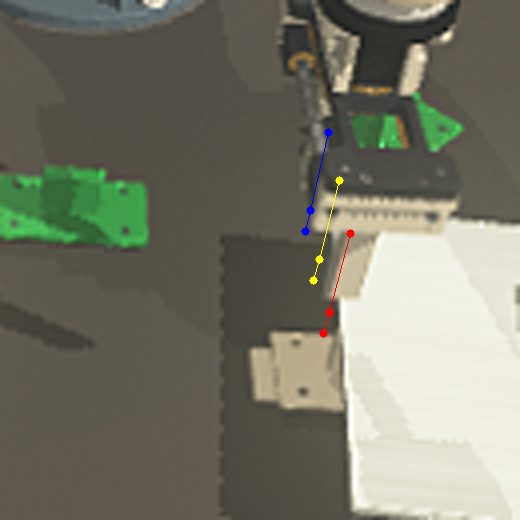

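View pics/d7.png

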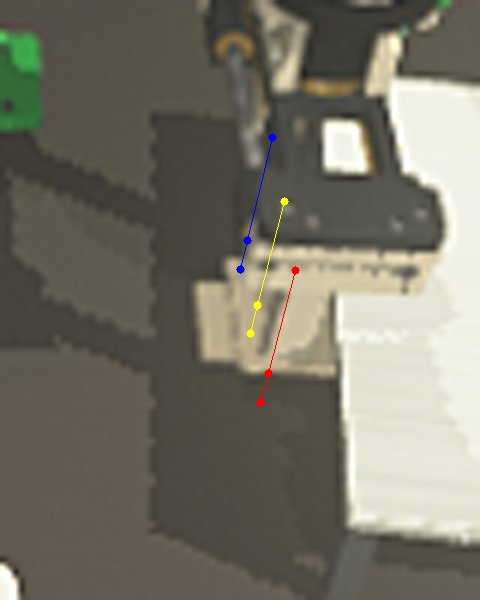

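View pics/a8.png

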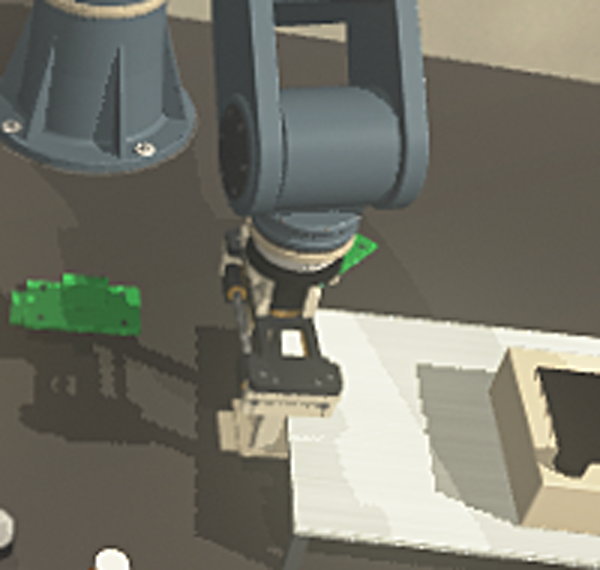

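Run:
```python
from h import *
Rm=R.from_quat(np.array([0.140926483,.990019919,0,0.])); p=np.array([153.3,527.8,180.8])
im=cv2.imread('pics/scene0.png')[40:180,440:560]; im=cv2.resize(im,None,fx=4,fy=4,interpolation=cv2.INTER_CUBIC)
for ax,cols in ((1,((0,0,255),(255,0,0))),(0,((0,255,0),(255,255,0)))):
  for d,col in ((46,cols[0]),(-46,cols[1])):
    v=np.zeros(3); v[ax]=d
    pts=[p+Rm.apply(v+[0,0,z]) for z in (0,-18.8,-84)]
    q=((w2px('scene',pts)-[440,40])*4).astype(int)
    for k in q: cv2.circle(im,tuple(map(int,k)),4,col,-1)
    cv2.polylines(im,[q.reshape(-1,1,2)],False,col,1)
cv2.imwrite('pics/d0.png',im)
```

```text
(no output)
```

View pics/d0.png

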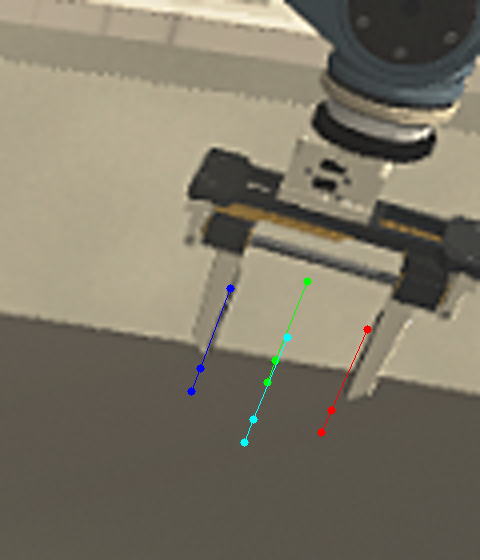

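Run:
```python
from h import *
from scipy.optimize import least_squares
R0=R.from_quat(np.array([0.140926483,.990019919,0,0.])); p0=np.array([153.3,527.8,180.8])
R1=down(1.798); p1=np.array([472.2,242.9,91.6])
A=[(p0,R0,-55,np.array([203,350])/4+[440,40]),(p0,R0,55,np.array([358,397])/4+[440,40]),(p1,R1,55,np.array([346,297])/4+[310,150])]
for mode in('world','tool'):
  for sub in (A[:2],A):
    f=lambda d:np.ravel([w2px('scene',[p+Rm.apply(np.array([0,s,0])+(d if mode=='tool' else Rm.inv().apply(d)))])[0]-uv for p,Rm,s,uv in sub])
    r=least_squares(f,[0,0,0]); print(mode,r.x.round(1),r.fun.round(1))
print(w2px('scene',[[0,0,0]]),w2px('top',[[0,0,0]]))
```

```text
world [-29.8  14.3  17.1] [ 0.  -0.1 -0.   0.1]
world [-14.1   7.8  26.8] [-0.7 -0.7 -0.2 -0.3  0.7  0.8]
tool [ 32.6   5.4 -17.1] [ 0.  -0.1 -0.   0.1]
tool [  2.9   2.4 -36.1] [-0.9 -1.6  0.1 -1.1 -1.   2.2]
[[329.41518102 137.16109763]] [[278.82102291 395.07150209]]
```

Emit:
move_arm([
  {"ax": 0, "ay": 0, "az": 0, "tx": 0, "ty": 0, "tz": 0.003, "claw": -0.9},
  {"ax": 0, "ay": 0, "az": 0, "tx": 0, "ty": 0, "tz": 0.006, "claw": -0.9},
  {"ax": 0, "ay": 0, "az": 0, "tx": 0, "ty": 0, "tz": 0.009, "claw": -0.9},
  {"ax": 0, "ay": 0, "az": 0, "tx": 0, "ty": 0, "tz": 0.012, "claw": -0.9},
  {"ax": 0, "ay": 0, "az": 0, "tx": 0, "ty": 0, "tz": 0.012, "claw": -0.9},
])

```text
clock: 4.58
ee_pos: [471.6, 242.2, -15.0]
ee_rot: [-0.0, 0.623, 0.782, -0.0]
ft_force: [-0.3, 0.5, -0.2]
gripper_width: 0.95
```

Run:
```python
from h import *
t=bot.snapshot('scene')[:,:,::-1]; crop(t,340,190,440,280,'b1.png')
```

```text
b1.png scale 6
```

View pics/b1.png

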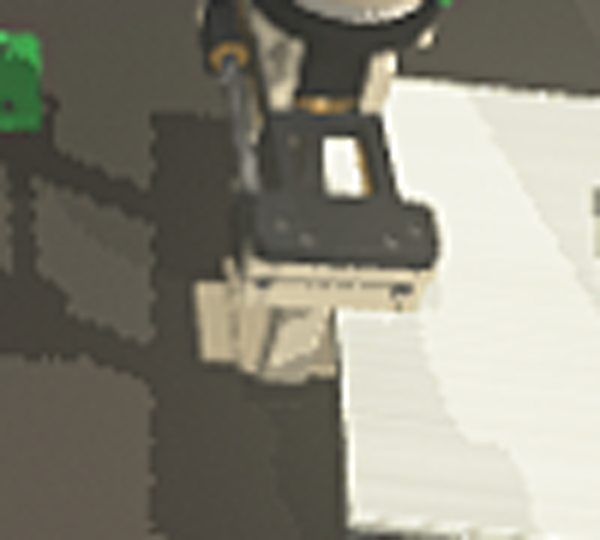

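Emit:
move_arm([
  {"ax": 0, "ay": 0, "az": 0, "tx": 0, "ty": 0, "tz": 0.003, "claw": -1},
  {"ax": 0, "ay": 0, "az": 0, "tx": 0, "ty": 0, "tz": 0.006, "claw": -1},
  {"ax": 0, "ay": 0, "az": 0, "tx": 0, "ty": 0, "tz": 0.008, "claw": -1},
  {"ax": 0, "ay": 0, "az": 0, "tx": 0, "ty": 0, "tz": 0.008, "claw": -1},
])

```text
clock: 4.97
ee_pos: [471.7, 242.2, -21.2]
ee_rot: [-0.0, 0.623, 0.782, -0.0]
ft_force: [0.2, -0.3, 0.2]
gripper_width: 1.001
```

Emit:
move_arm([
  {"ax": 0, "ay": 0, "az": 0, "tx": 0, "ty": 0, "tz": 0.003, "claw": -1},
  {"ax": 0, "ay": 0, "az": 0, "tx": 0, "ty": 0, "tz": 0.005, "claw": -1},
  {"ax": 0, "ay": 0, "az": 0, "tx": 0, "ty": 0, "tz": 0.005, "claw": -1},
])

```text
clock: 5.22
ee_pos: [471.8, 242.2, -25.2]
ee_rot: [-0.0, 0.623, 0.782, -0.0]
ft_force: [-0.4, 0.7, -0.5]
gripper_width: 1.0
```

Run:
```python
from h import *
t=bot.snapshot('scene')[:,:,::-1]; crop(t,340,190,440,280,'b2.png'); print(bot.read_state()['ft_force'])
```

```text
b2.png scale 6
[ 0.2058836  -0.25552485  1.27378418]
```

View pics/b2.png

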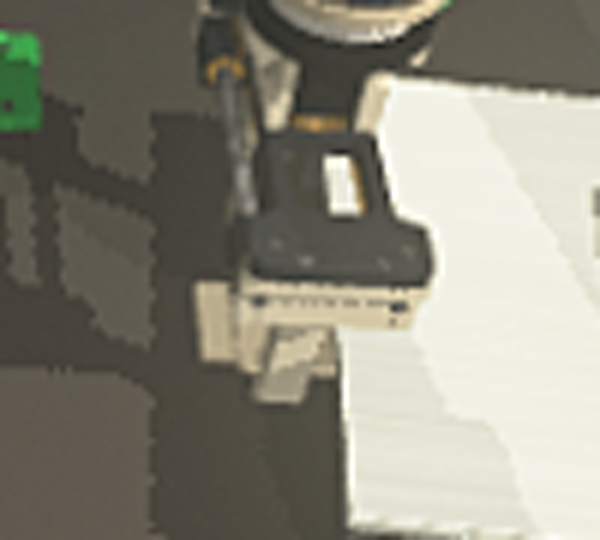

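Run:
```python
from h import *
Rm=down(1.798)
for z in (0,5,10,15):
  for dx in (-7.5,7.5):
    print(z,dx,[((w2px('scene',[np.array([471.8,242.2,z])+Rm.apply([dx,w,0])])[0]-[340,190])*6).round(0).tolist() for w in (46.5,64)])
M=cv2.Rodrigues(CAL['scene']['rvec'])[0]; print(-M.T@CAL['scene']['tvec'])
```

```text
0 -7.5 [[247.0, 405.0], [252.0, 437.0]]
0 7.5 [[282.0, 407.0], [287.0, 438.0]]
5 -7.5 [[249.0, 398.0], [254.0, 429.0]]
5 7.5 [[284.0, 399.0], [289.0, 431.0]]
10 -7.5 [[251.0, 390.0], [256.0, 422.0]]
10 7.5 [[286.0, 392.0], [291.0, 423.0]]
15 -7.5 [[253.0, 383.0], [258.0, 414.0]]
15 7.5 [[288.0, 384.0], [293.0, 416.0]]
[1246.46440126  191.99448995  809.12180257]
```

Emit:
move_arm([
  {"ax": 0, "ay": 0, "az": 0, "tx": 0, "ty": 0, "tz": 0.003, "claw": -1},
  {"ax": 0, "ay": 0, "az": 0, "tx": 0, "ty": 0, "tz": 0.006, "claw": -1},
  {"ax": 0, "ay": 0, "az": 0, "tx": 0, "ty": 0, "tz": 0.008, "claw": -1},
  {"ax": 0, "ay": 0, "az": 0, "tx": 0, "ty": 0, "tz": 0.008, "claw": -1},
])

```text
clock: 5.6
ee_pos: [471.7, 242.2, -31.7]
ee_rot: [-0.0, 0.623, 0.782, -0.0]
ft_force: [-0.3, 0.3, -0.2]
gripper_width: 1.002
```

Emit:
move_arm([
  {"ax": 0, "ay": 0, "az": 0, "tx": 0, "ty": 0, "tz": 0.002, "claw": -1},
  {"ax": 0, "ay": 0, "az": 0, "tx": 0, "ty": 0, "tz": 0.004, "claw": -1},
  {"ax": 0, "ay": 0, "az": 0, "tx": 0, "ty": 0, "tz": 0.006, "claw": -1},
  {"ax": 0, "ay": 0, "az": 0, "tx": 0, "ty": 0, "tz": 0.006, "claw": -1},
])

```text
clock: 5.93
ee_pos: [471.8, 242.3, -36.3]
ee_rot: [-0.0, 0.623, 0.782, -0.0]
ft_force: [-0.4, -0.0, 0.4]
gripper_width: 0.999
```

Run:
```python
from h import *
t=bot.snapshot('scene')[:,:,::-1]; crop(t,340,190,440,280,'b3.png'); print(bot.read_state()['ft_force'])
```

```text
b3.png scale 6
[-0.35422905  1.35130371  0.58878849]
```

View pics/b3.png

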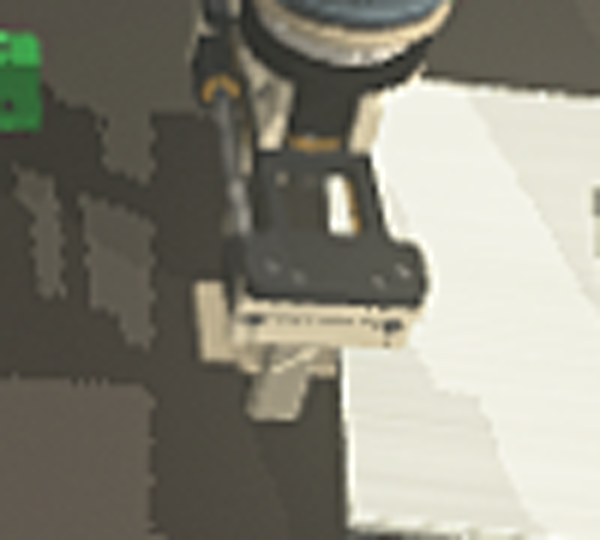

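Emit:
move_arm([
  {"ax": 0, "ay": 0, "az": 0, "tx": 0, "ty": 0, "tz": 0.003, "claw": -1},
  {"ax": 0, "ay": 0, "az": 0, "tx": 0, "ty": 0, "tz": 0.006, "claw": -1},
  {"ax": 0, "ay": 0, "az": 0, "tx": 0, "ty": 0, "tz": 0.008, "claw": -1},
  {"ax": 0, "ay": 0, "az": 0, "tx": 0, "ty": 0, "tz": 0.008, "claw": -1},
])

```text
clock: 6.32
ee_pos: [472.3, 242.5, -37.4]
ee_rot: [0.0, 0.623, 0.782, 0.0]
ft_force: [-23.1, -11.5, 78.6]
gripper_width: 1.003
```

Emit:
move_arm([
  {"ax": 0, "ay": 0, "az": 0, "tx": 0, "ty": 0, "tz": -0.01, "claw": -1},
  {"ax": 0, "ay": 0, "az": 0, "tx": 0, "ty": 0, "tz": -0.01, "claw": -1},
])

```text
clock: 6.48
ee_pos: [472.9, 242.7, -32.7]
ee_rot: [0.001, 0.623, 0.782, 0.001]
ft_force: [0.4, -0.4, -0.2]
gripper_width: 1.003
```

Run:
```python
from h import *
t=bot.snapshot('scene')[:,:,::-1]; crop(t,340,190,440,280,'b4.png'); print(bot.read_state()['ft_force'])
```

```text
b4.png scale 6
[ 0.64089135  0.67250831 -0.33960122]
```

View pics/b4.png

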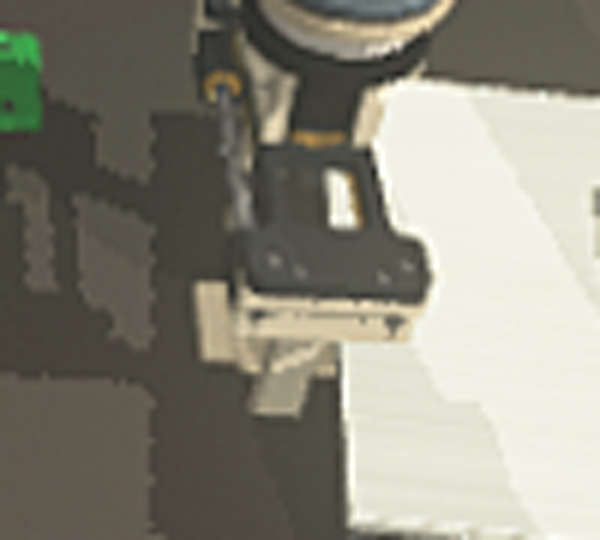

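Emit:
move_arm([
  {"ax": 0, "ay": 0, "az": 0, "tx": 0, "ty": 0, "tz": 0.0, "claw": -1},
  {"ax": 0, "ay": 0, "az": 0, "tx": 0, "ty": 0, "tz": 0.002, "claw": 0},
  {"ax": 0, "ay": 0, "az": 0, "tx": 0, "ty": 0, "tz": 0.002, "claw": 0},
  {"ax": 0, "ay": 0, "az": 0, "tx": 0, "ty": 0, "tz": 0.002, "claw": 0},
  {"ax": 0, "ay": 0, "az": 0, "tx": 0, "ty": 0, "tz": 0.002, "claw": 0},
  {"ax": 0, "ay": 0, "az": 0, "tx": 0, "ty": 0, "tz": 0.002, "claw": 0},
  {"ax": 0, "ay": 0, "az": 0, "tx": 0, "ty": 0, "tz": 0.002, "claw": 0},
])

```text
clock: 7.12
ee_pos: [471.8, 242.3, -36.2]
ee_rot: [-0.0, 0.623, 0.782, -0.0]
ft_force: [-0.4, 0.2, -1.1]
gripper_width: 0.681
```

Run:
```python
from h import *
t=bot.snapshot('scene')[:,:,::-1]; crop(t,340,190,440,280,'b5.png'); print(bot.read_state()['ft_force'])
```

```text
b5.png scale 6
[-0.60428674  0.54898559 -0.71505371]
```

View pics/b5.png

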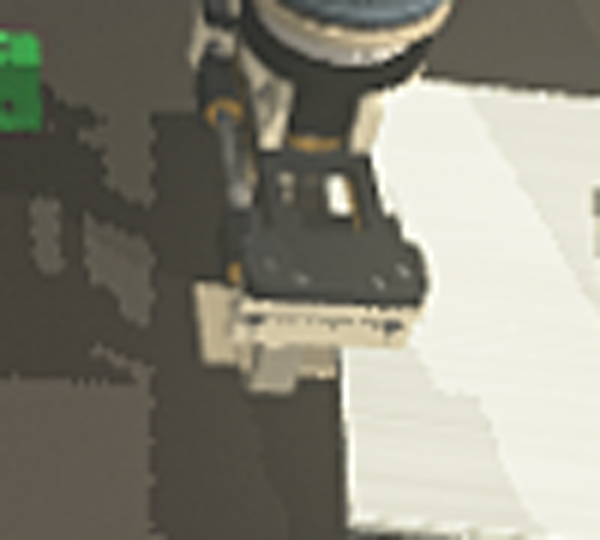

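Emit:
move_arm([
  {"ax": 0, "ay": 0, "az": 0, "tx": 0, "ty": 0, "tz": 0, "claw": 0.2},
  {"ax": 0, "ay": 0, "az": 0, "tx": 0, "ty": 0, "tz": 0, "claw": 0.2},
  {"ax": 0, "ay": 0, "az": 0, "tx": 0, "ty": 0, "tz": 0, "claw": 0.2},
])

```text
clock: 7.42
ee_pos: [471.8, 242.3, -36.1]
ee_rot: [-0.0, 0.623, 0.782, -0.0]
ft_force: [-0.1, 0.4, -1.4]
gripper_width: 0.681
```

Emit:
move_arm([
  {"ax": 0, "ay": 0, "az": 0, "tx": -0.01, "ty": 0, "tz": 0, "claw": 0.2},
  {"ax": 0, "ay": 0, "az": 0, "tx": -0.025, "ty": 0, "tz": 0, "claw": 0.2},
  {"ax": 0, "ay": 0, "az": 0, "tx": -0.045, "ty": 0, "tz": 0, "claw": 0.2},
  {"ax": 0, "ay": 0, "az": 0, "tx": -0.065, "ty": 0, "tz": 0, "claw": 0.2},
  {"ax": 0, "ay": 0, "az": 0, "tx": -0.085, "ty": 0, "tz": 0, "claw": 0.2},
  {"ax": 0, "ay": 0, "az": 0, "tx": -0.105, "ty": 0, "tz": 0, "claw": 0.2},
  {"ax": 0, "ay": 0, "az": 0, "tx": -0.125, "ty": 0, "tz": 0, "claw": 0.2},
  {"ax": 0, "ay": 0, "az": 0, "tx": -0.145, "ty": 0, "tz": 0, "claw": 0.2},
  {"ax": 0, "ay": 0, "az": 0, "tx": -0.16, "ty": 0, "tz": 0, "claw": 0.2},
  {"ax": 0, "ay": 0, "az": 0, "tx": -0.165, "ty": 0, "tz": 0, "claw": 0.2},
  {"ax": 0, "ay": 0, "az": 0, "tx": -0.165, "ty": 0, "tz": 0, "claw": 0.2},
])

```text
clock: 8.33
ee_pos: [501.7, 112.6, -36.0]
ee_rot: [0.0, 0.623, 0.782, -0.0]
ft_force: [-0.7, -0.8, -1.0]
gripper_width: 0.684
```

Run:
```python
from h import *
t=bot.snapshot('scene')[:,:,::-1]; crop(t,300,150,440,280,'b6.png'); print(bot.read_state()['ft_force'])
```

```text
b6.png scale 4
[-0.7882028   0.09919969 -1.28805871]
```

View pics/b6.png

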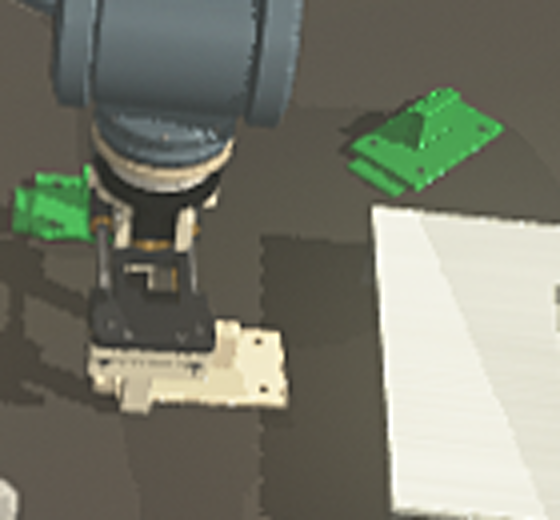

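Emit:
move_arm([
  {"ax": 0, "ay": 0, "az": 0, "tx": 0, "ty": 0, "tz": 0, "claw": -0.9},
  {"ax": 0, "ay": 0, "az": 0, "tx": 0, "ty": 0, "tz": 0, "claw": -0.9},
  {"ax": 0, "ay": 0, "az": 0, "tx": 0, "ty": 0, "tz": 0, "claw": -0.9},
  {"ax": 0, "ay": 0, "az": 0, "tx": 0, "ty": 0, "tz": 0, "claw": -0.9},
  {"ax": 0, "ay": 0, "az": 0, "tx": 0, "ty": 0, "tz": -0.03, "claw": -0.9},
  {"ax": 0, "ay": 0, "az": 0, "tx": 0, "ty": 0, "tz": -0.08, "claw": -0.9},
  {"ax": 0, "ay": 0, "az": 0, "tx": 0, "ty": 0, "tz": -0.13, "claw": -0.9},
  {"ax": 0, "ay": 0, "az": 0, "tx": 0, "ty": -0.05, "tz": -0.18, "claw": -0.9},
  {"ax": 0, "ay": 0, "az": 0, "tx": 0, "ty": -0.1, "tz": -0.18, "claw": -0.5},
  {"ax": 0, "ay": 0, "az": 0, "tx": 0, "ty": -0.15, "tz": -0.18, "claw": -0.2},
  {"ax": 0, "ay": 0, "az": 0, "tx": 0, "ty": -0.2, "tz": -0.18, "claw": 0.1},
  {"ax": 0, "ay": 0, "az": 0, "tx": 0, "ty": -0.22, "tz": -0.18, "claw": 0.1},
  {"ax": 0, "ay": 0, "az": 0, "tx": 0, "ty": -0.22, "tz": -0.18, "claw": 0.1},
])

```text
clock: 9.47
ee_pos: [325.7, 73.8, 107.7]
ee_rot: [-0.001, 0.623, 0.783, -0.001]
ft_force: [0.3, -0.1, 0.4]
gripper_width: 0.636
```

Run:
```python
from h import *
t=bot.snapshot('scene')[:,:,::-1]; cv2.imwrite('pics/s2.png',t); crop(t,300,150,440,280,'b7.png'); 
u=bot.snapshot('top')[:,:,::-1]; cv2.imwrite('pics/t2.png',u); crop(u,180,180,300,280,'b8.png');
```

```text
b7.png scale 4
b8.png scale 6
```

View pics/b7.png

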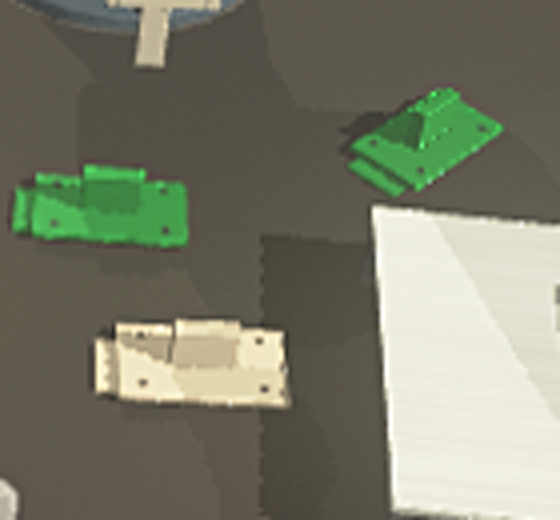

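View pics/b8.png

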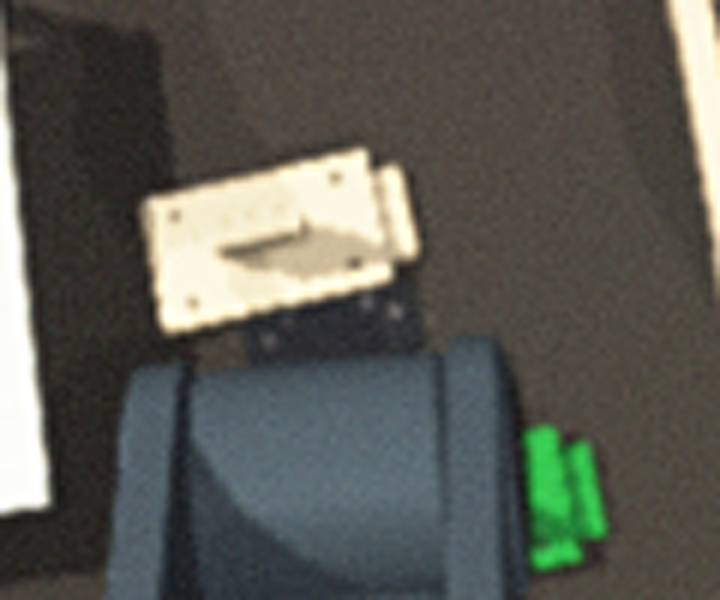

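Run:
```python
from fit import *
T=lambda l,o,k:[(np.array(p)/k+o) for p in l]
C=[(56,-32,11),(-56,-32,11),(-56,32,11),(56,32,11),(-70,-22,4),(-70,22,4)]
tp=T([(145,200),(366,148),(391,277),(165,333),(400,163),(418,257)],(180,180),6)
sp=T([(289,401),(121,397),(117,323),(283,331),(100,391),(96,340)],(300,150),4)
o1=[('top',u,q) for u,q in zip(tp,C)]; o2=[('scene',u,q) for u,q in zip(sp,C)]
for nm,o in (('top',o1),('scene',o2),('both',o1+o2)):
    x,r=fit(o,[490,160,1.8]); print(nm,x.round(3)); print(r.round(1).tolist())
    c,s=np.cos(x[2]),np.sin(x[2]); d=np.array([501.7,112.6])-x[:2]; print('tcp local',d@[c,s],d@[-s,c])
```

```text
top [491.975 155.945   1.789]
[[-1.7, 0.6], [-0.0, 1.0], [0.9, 0.1], [0.5, -1.8], [-0.1, 1.5], [0.2, -1.5]]
tcp local -44.422010835886304 -0.1074673336747729
scene [492.718 159.427   1.812]
[[2.6, 0.5], [-0.3, -1.5], [0.2, 1.0], [-0.8, -0.3], [-1.5, -0.9], [0.3, 1.0]]
tcp local -47.61668920438155 2.471619020142283
both [492.313 158.119   1.801]
[[-3.7, 0.9], [-2.3, 0.3], [-0.8, -0.8], [-0.9, -1.6], [-2.3, 0.6], [-1.6, -2.5], [0.8, 0.4], [-2.1, -2.7], [-0.7, -0.1], [-1.7, -0.4], [-3.2, -2.2], [-0.8, -0.3]]
tcp local -46.46040905122787 1.2370808810331475
```

Run:
```python
from h import *
for z in (108,30,-22): rel([491.3,157.4,z],down(1.798))
s=bot.read_state(); print(s['gripper_width'],s['ee_pos'])
```

```text
t [0.056, 0.2195, 0.0008] a [0.0002, 0.0, -0.0001] | mm 181.2 rows 4.3
t [0.056, 0.2193, 0.0983] a [0.0002, 0.0, -0.0001] | mm 197.4 rows 4.7
t [0.056, 0.2192, 0.1633] a [0.0002, 0.0, -0.0001] | mm 223.2 rows 5.4
0.5555976307375758 [330.25915988  74.35836811 108.40464182]
```

Emit:
move_arm([
  {"ax": 0, "ay": 0, "az": 0, "tx": 0.014, "ty": 0.05, "tz": 0, "claw": 0.1},
  {"ax": 0, "ay": 0, "az": 0, "tx": 0.028, "ty": 0.1, "tz": 0, "claw": 0.1},
  {"ax": 0, "ay": 0, "az": 0, "tx": 0.042, "ty": 0.15, "tz": 0, "claw": 0.1},
  {"ax": 0, "ay": 0, "az": 0, "tx": 0.056, "ty": 0.2, "tz": 0.02, "claw": 0.1},
  {"ax": 0, "ay": 0, "az": 0, "tx": 0.056, "ty": 0.219, "tz": 0.06, "claw": 0.1},
  {"ax": 0, "ay": 0, "az": 0, "tx": 0.056, "ty": 0.219, "tz": 0.09, "claw": 0.1},
  {"ax": 0, "ay": 0, "az": 0, "tx": 0.056, "ty": 0.219, "tz": 0.09, "claw": 0.1},
])

```text
clock: 10.15
ee_pos: [489.4, 157.3, 31.2]
ee_rot: [-0.002, 0.623, 0.783, -0.003]
ft_force: [-1.6, -1.5, -0.8]
gripper_width: 0.447
```

Run:
```python
from h import *
rel([491.3,157.4,-22],down(1.798))
t=bot.snapshot('scene')[:,:,::-1]; crop(t,300,170,400,270,'c5.png')
```

```text
t [-0.0004, 0.0028, 0.0665] a [-0.0011, -0.0, -0.0001] | mm 53.3 rows 1.3
c5.png scale 6
```

View pics/c5.png

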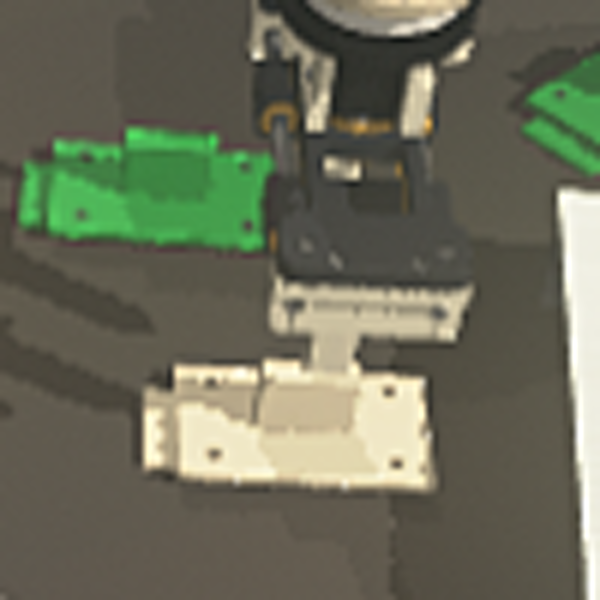

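Emit:
move_arm([
  {"ax": 0, "ay": 0, "az": 0, "tx": 0, "ty": 0, "tz": 0, "claw": 0.1},
  {"ax": 0, "ay": 0, "az": 0, "tx": 0, "ty": 0, "tz": 0.02, "claw": 0.1},
  {"ax": 0, "ay": 0, "az": 0, "tx": 0, "ty": 0, "tz": 0.04, "claw": 0.1},
  {"ax": 0, "ay": 0, "az": 0, "tx": 0, "ty": 0, "tz": 0.055, "claw": 0.1},
  {"ax": 0, "ay": 0, "az": 0, "tx": 0, "ty": 0, "tz": 0.062, "claw": 0.1},
  {"ax": 0, "ay": 0, "az": 0, "tx": 0, "ty": 0, "tz": 0.062, "claw": 0.1},
])

```text
clock: 10.7
ee_pos: [491.0, 157.2, -13.0]
ee_rot: [0.0, 0.623, 0.782, 0.0]
ft_force: [0.0, -0.4, -0.7]
gripper_width: 0.451
```

Run:
```python
from h import *
rel([491.3,157.4,-22],down(1.798))
t=bot.snapshot('scene')[:,:,::-1]; crop(t,300,170,400,270,'c6.png')
```

```text
t [0.0002, 0.0004, 0.0112] a [0.0001, -0.0, -0.0002] | mm 9.0 rows 0.2
c6.png scale 6
```

View pics/c6.png

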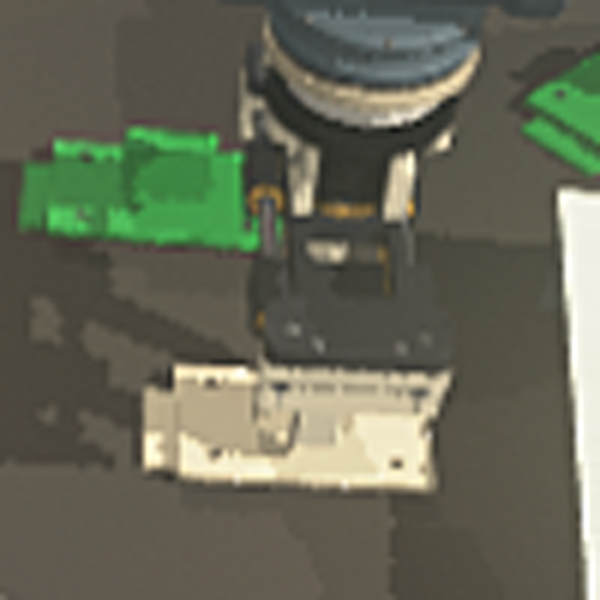

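Run:
```python
from h import *
Rm=down(1.798); p=np.array([491.0,157.2,0])
f=lambda v:((w2px('scene',[p+Rm.apply(np.array(v)*[1,1,-1])])[0]-[300,170])*6).round(0).tolist()
print('finger tip', [f([dx,w,z]) for z in(24,) for w in (21,38) for dx in (-7.5,7.5)])
print('fin top corners',[f([dx,w,45]) for dx in(-22,22) for w in(-6,6)],'fin base',[f([dx,6,11]) for dx in(-22,22)])
im=cv2.imread('pics/b7.png')
```

```text
finger tip [[289.0, 434.0], [324.0, 436.0], [291.0, 463.0], [326.0, 465.0]]
fin top corners [[258.0, 354.0], [259.0, 374.0], [359.0, 359.0], [361.0, 379.0]] fin base [[251.0, 427.0], [351.0, 432.0]]
```

Run:
```python
from h import *
t=bot.snapshot('scene')[:,:,::-1]
c=t[215:260,325:380]; c=cv2.resize(c,None,fx=12,fy=12,interpolation=cv2.INTER_LANCZOS4)
c=cv2.createCLAHE(3,(4,4)).apply(cv2.cvtColor(c,cv2.COLOR_BGR2GRAY))
cv2.imwrite('pics/c7.png',c)
```

```text
(no output)
```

View pics/c7.png

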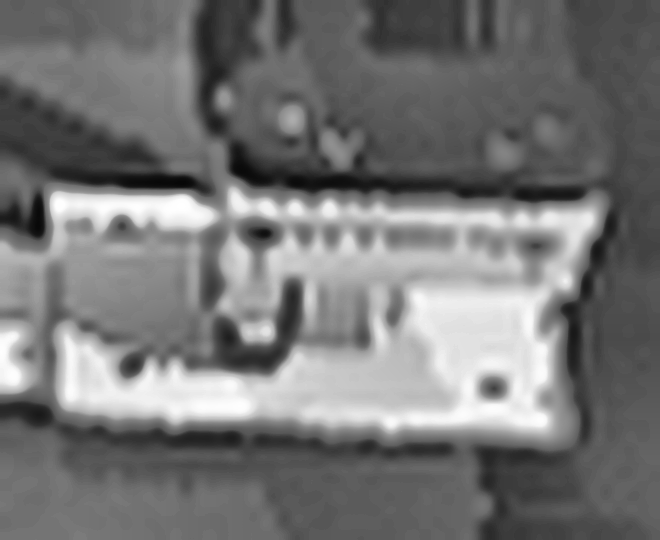

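Emit:
move_arm([
  {"ax": 0, "ay": 0, "az": 0, "tx": 0, "ty": 0, "tz": 0.005, "claw": 0.1},
  {"ax": 0, "ay": 0, "az": 0, "tx": 0, "ty": 0, "tz": 0.01, "claw": 0.1},
  {"ax": 0, "ay": 0, "az": 0, "tx": 0, "ty": 0, "tz": 0.01, "claw": 0.1},
])

```text
clock: 11.05
ee_pos: [490.6, 157.1, -21.9]
ee_rot: [-0.0, 0.623, 0.782, -0.0]
ft_force: [-0.4, -0.1, 0.3]
gripper_width: 0.448
```

Run:
```python
from h import *
t=bot.snapshot('scene')[:,:,::-1]
c=t[205:260,320:385]; c=cv2.resize(c,None,fx=12,fy=12,interpolation=cv2.INTER_CUBIC)
cv2.imwrite('pics/c8.png',c); print(bot.read_state()['ft_force'])
```

```text
[0.57370059 1.00893545 0.08337441]
```

View pics/c8.png

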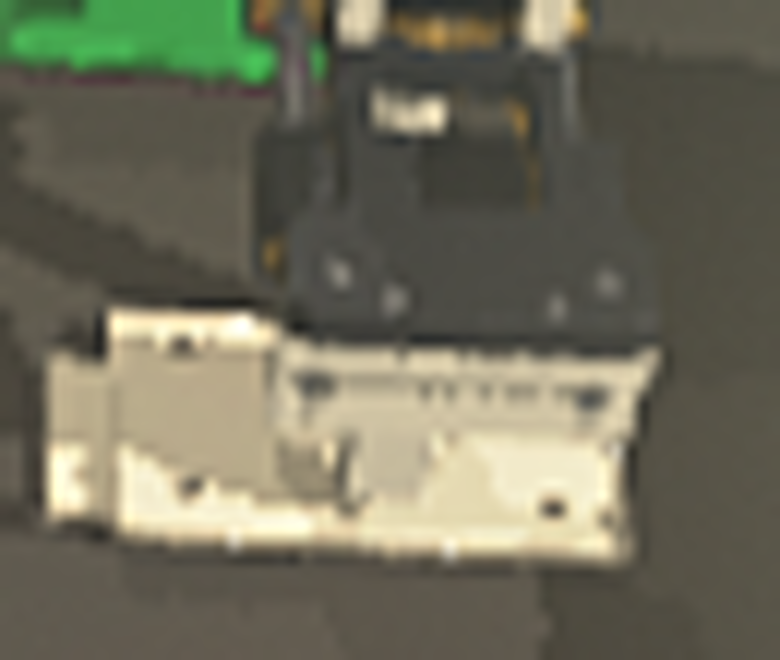

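Emit:
move_arm([
  {"ax": 0, "ay": 0, "az": 0, "tx": 0, "ty": 0, "tz": 0, "claw": 0.95},
  {"ax": 0, "ay": 0, "az": 0, "tx": 0, "ty": 0, "tz": 0, "claw": 0.95},
  {"ax": 0, "ay": 0, "az": 0, "tx": 0, "ty": 0, "tz": 0, "claw": 0.95},
  {"ax": 0, "ay": 0, "az": 0, "tx": 0, "ty": 0, "tz": 0, "claw": 0.95},
  {"ax": 0, "ay": 0, "az": 0, "tx": 0, "ty": 0, "tz": 0, "claw": 0.95},
  {"ax": 0, "ay": 0, "az": 0, "tx": 0, "ty": 0, "tz": 0, "claw": 0.95},
  {"ax": 0, "ay": 0, "az": 0, "tx": 0, "ty": 0, "tz": 0, "claw": 0.95},
], newtons=45)

```text
clock: 11.68
ee_pos: [490.8, 157.2, -21.6]
ee_rot: [0.0, 0.623, 0.782, 0.0]
ft_force: [0.1, 0.4, 1.7]
gripper_width: 0.128
```

```bash
cat >> h.py <<'E'
BAY=np.array([541.2,-100.2,80.]); BYAW=0.167; HT=np.array([0,0,-54.6])
def tcp_for(H,yaw,tilt):
    Rm=down(yaw,tilt); return np.array(H)-Rm.apply(HT),Rm
E
python3 - <<'E'
from h import *
P,Rm=tcp_for([BAY[0],BAY[1],200],BYAW,np.radians(25)); print(P); rel(P,Rm)
P,Rm=tcp_for([BAY[0],BAY[1],200],BYAW,0); print(P); rel(P,Rm)
E
```

```text
[563.95393547 -96.364369   150.51559483]
t [-0.3294, 0.0181, -0.2151] a [-0.0565, 0.0532, 0.2549] | mm 315.0 rows 13.4
[ 541.2 -100.2  145.4]
t [-0.3277, -0.0107, -0.2087] a [0.0, -0.0, 0.2594] | mm 310.9 rows 13.0
```

Emit:
move_arm([
  {"ax": 0, "ay": 0, "az": 0, "tx": 0, "ty": 0, "tz": -0.03, "claw": 0.95},
  {"ax": 0, "ay": 0, "az": 0, "tx": 0, "ty": 0, "tz": -0.08, "claw": 0.95},
  {"ax": 0, "ay": 0, "az": 0, "tx": 0, "ty": 0, "tz": -0.13, "claw": 0.95},
  {"ax": 0, "ay": 0, "az": 0.02, "tx": -0.02, "ty": 0, "tz": -0.18, "claw": 0.95},
  {"ax": 0, "ay": 0, "az": 0.04, "tx": -0.05, "ty": -0.002, "tz": -0.209, "claw": 0.95},
  {"ax": 0, "ay": 0, "az": 0.06, "tx": -0.08, "ty": -0.003, "tz": -0.209, "claw": 0.95},
  {"ax": 0, "ay": 0, "az": 0.08, "tx": -0.11, "ty": -0.004, "tz": -0.209, "claw": 0.95},
  {"ax": 0, "ay": 0, "az": 0.1, "tx": -0.14, "ty": -0.005, "tz": -0.209, "claw": 0.95},
  {"ax": 0, "ay": 0, "az": 0.12, "tx": -0.17, "ty": -0.006, "tz": -0.209, "claw": 0.95},
  {"ax": 0, "ay": 0, "az": 0.14, "tx": -0.2, "ty": -0.007, "tz": -0.209, "claw": 0.95},
  {"ax": 0, "ay": 0, "az": 0.16, "tx": -0.23, "ty": -0.008, "tz": -0.209, "claw": 0.95},
  {"ax": 0, "ay": 0, "az": 0.18, "tx": -0.26, "ty": -0.009, "tz": -0.209, "claw": 0.95},
  {"ax": 0, "ay": 0, "az": 0.2, "tx": -0.29, "ty": -0.01, "tz": -0.209, "claw": 0.95},
  {"ax": 0, "ay": 0, "az": 0.22, "tx": -0.31, "ty": -0.0107, "tz": -0.209, "claw": 0.95},
  {"ax": 0, "ay": 0, "az": 0.24, "tx": -0.328, "ty": -0.0107, "tz": -0.209, "claw": 0.95},
  {"ax": 0, "ay": 0, "az": 0.2594, "tx": -0.328, "ty": -0.0107, "tz": -0.209, "claw": 0.95},
  {"ax": 0, "ay": 0, "az": 0.2594, "tx": -0.328, "ty": -0.0107, "tz": -0.209, "claw": 0.95},
  {"ax": 0, "ay": 0, "az": 0.2594, "tx": -0.328, "ty": -0.0107, "tz": -0.209, "claw": 0.95},
])

```text
clock: 13.18
ee_pos: [540.9, -100.3, 145.3]
ee_rot: [-0.0, 0.996, 0.085, -0.0]
ft_force: [-1.3, 0.7, -1.8]
gripper_width: 0.125
```

Run:
```python
from h import *
t=bot.snapshot('scene')[:,:,::-1]; crop(t,180,110,310,270,'e1.png')
u=bot.snapshot('top')[:,:,::-1]; crop(u,260,120,390,250,'e2.png')
s=bot.read_state(); print(s['ee_pos'],s['joints'].round(2),s['ft_force'])
```

```text
e1.png scale 3
e2.png scale 4
[ 540.99027902 -100.0322213   145.45883935] [-0.27  0.39  1.69  0.    1.06  1.13] [ 0.34384347  0.31490337 -1.11191199]
```

View pics/e1.png

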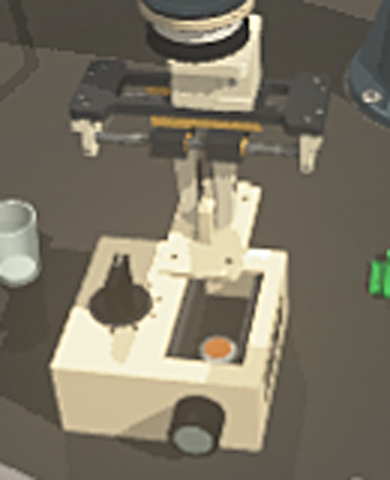

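View pics/e2.png

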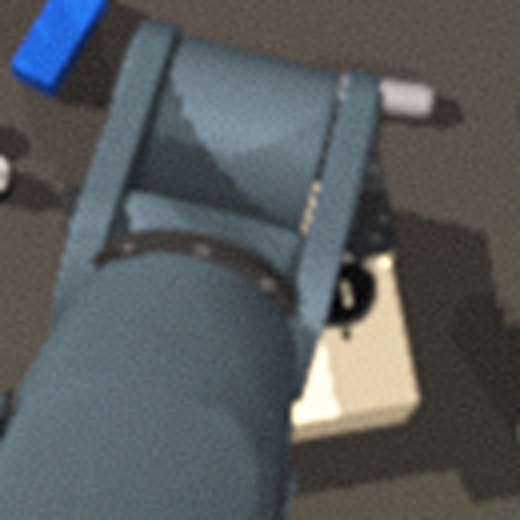

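```bash
cat > view.py <<'E'
import sys
from h import *
n,x0,y0,x1,y1,k,name=sys.argv[1],*map(int,sys.argv[2:7]),sys.argv[7]
t=bot.snapshot(n)[:,:,::-1]; c=cv2.resize(t[y0:y1,x0:x1],None,fx=k,fy=k,interpolation=cv2.INTER_CUBIC)
cv2.imwrite('pics/'+name,c); s=bot.read_state(); print(s['clock'],s['ee_pos'],s['ft_force'])
E
python3 view.py scene 220 160 275 215 10 e3.png
```

```text
13.3333 [ 541.10151859 -100.01260235  145.53664941] [ 0.11096236 -0.64489027 -1.03566853]
```

View pics/e3.png

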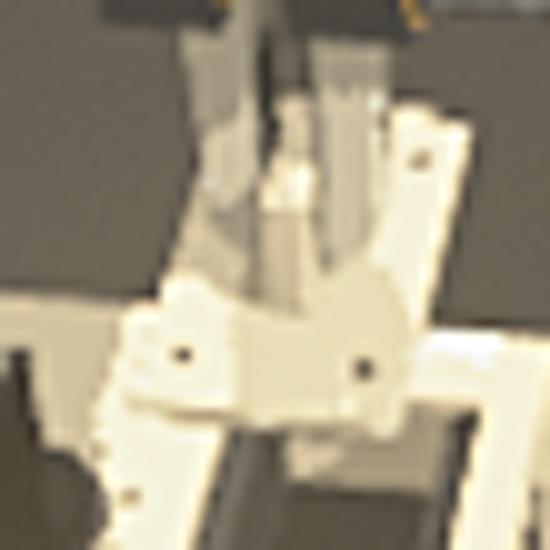

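```bash
cat > ov.py <<'E'
from h import *
def overlay(img,off,k,H,Rc,out,cam='scene'):
    im=cv2.imread('pics/'+img)
    def L(a,b,col):
        q=((w2px(cam,[H+Rc.apply(a),H+Rc.apply(b)])-off)*k).astype(int); cv2.line(im,tuple(map(int,q[0])),tuple(map(int,q[1])),col,1)
    def rect(x0,x1,y0,y1,z,col):
        c=[(x0,y0,z),(x1,y0,z),(x1,y1,z),(x0,y1,z)]
        for i in range(4): L(c[i],c[(i+1)%4],col)
    rect(-56,56,-32,32,-22,(0,0,255)); rect(-56,56,-32,32,-28,(255,0,0)); rect(-22,22,-6,6,12,(0,255,0)); rect(-70,-56,-22,22,-29,(255,0,255))
    cv2.imwrite('pics/'+out,im)
def bay(img,off,k,B,yaw,out,cam='scene'):
    im=cv2.imread('pics/'+img); Rb=R.from_euler('z',yaw)
    for c in ([(-61,-34.5),(59,-34.5),(59,34.5),(-61,34.5)],[(-88,-125),(82,-125),(82,50),(-88,50)]):
        q=((w2px(cam,[B+Rb.apply([*p,0]) for p in c])-off)*k).astype(np.int32); cv2.polylines(im,[q.reshape(-1,1,2)],True,(255,0,0),1)
    cv2.imwrite('pics/'+out,im)
E
python3 -c "
from ov import *
off=np.array([220,160])
overlay('e3.png',off,10,np.array([541.1,-100,200.1]),R.from_euler('z',.167),'e4.png')
bay('e4.png',off,10,np.array([541.2,-98.8,80]),.167,'e4.png')
"
```

```text
(no output)
```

View pics/e4.png

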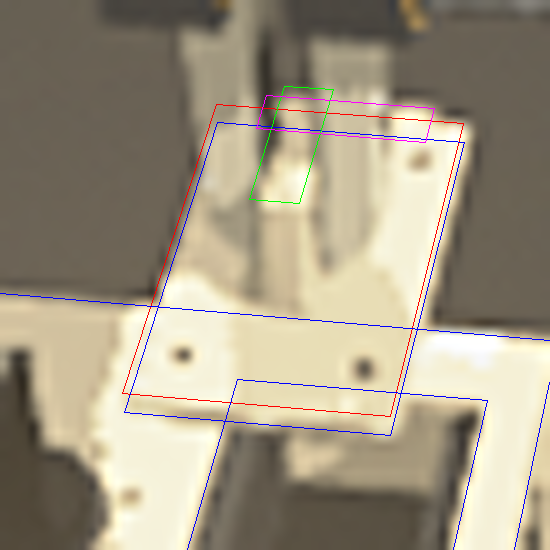

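```bash
cat >> h.py <<'E'
BAY=np.array([541.3,-101.6,80.]); HT=np.array([-1.5,0,-54.6])
def H_P(px,pz,deg):
    t=np.radians(deg); c,s=np.cos(t),np.sin(t)
    return BAY+R.from_euler('z',BYAW).apply([px+56*c-28*s,0,pz+56*s+28*c])
def go(px,pz,deg):
    P,Rm=tcp_for(H_P(px,pz,deg),BYAW,np.radians(deg)); rel(P,Rm); return P
E
python3 - <<'E'
from h import *
go(-42,70,25)
E
```

```text
t [0.0266, 0.0021, -0.0058] a [-0.0002, 0.0695, 0.0006] | mm 21.8 rows 3.5
```

Emit:
move_arm([
  {"ax": 0, "ay": 0.015, "az": 0, "tx": 0.007, "ty": 0.0021, "tz": -0.002, "claw": 0.95},
  {"ax": 0, "ay": 0.03, "az": 0, "tx": 0.013, "ty": 0.0021, "tz": -0.004, "claw": 0.95},
  {"ax": 0, "ay": 0.05, "az": 0, "tx": 0.02, "ty": 0.0021, "tz": -0.0058, "claw": 0.95},
  {"ax": 0, "ay": 0.0695, "az": 0.0006, "tx": 0.0266, "ty": 0.0021, "tz": -0.0058, "claw": 0.95},
  {"ax": 0, "ay": 0.0695, "az": 0.0006, "tx": 0.0266, "ty": 0.0021, "tz": -0.0058, "claw": 0.95},
  {"ax": 0, "ay": 0.0695, "az": 0.0006, "tx": 0.0266, "ty": 0.0021, "tz": -0.0058, "claw": 0.95},
])

```text
clock: 13.83
ee_pos: [561.4, -98.6, 150.0]
ee_rot: [-0.018, 0.973, 0.08, 0.214]
ft_force: [1.1, 0.1, -1.3]
gripper_width: 0.127
```

```bash
python3 view.py scene 220 150 275 205 10 e5.png
python3 - <<'E'
from ov import *
off=np.array([220,150]); s=bot.read_state(); Rm=R.from_quat(s['ee_rot'][[1,2,3,0]])
Rc=Rm*R.from_euler('x',np.pi); b=np.array([0,3,0])
overlay('e5.png',off,10,s['ee_pos']+Rm.apply(HT)+b,Rc,'e6.png')
overlay('e5.png',off,10,s['ee_pos']+Rm.apply([-1.5,0,-17.6])+[0,0,37]+b,Rc,'e7.png')
im=np.hstack([cv2.resize(cv2.imread(f'pics/{n}.png'),(400,400)) for n in('e6','e7')]); cv2.imwrite('pics/e8.png',im)
E
```

```text
13.8833 [562.45627707 -98.7314645  150.56608759] [ 1.04183375  0.17240975 -0.34162959]
```

View pics/e8.png

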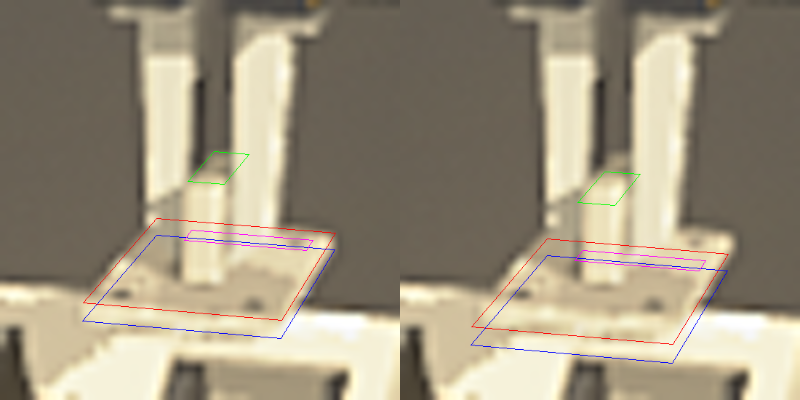

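Run:
```python
from h import *
for p in ((-42,20,25),(-42,5,25),(-42,-4,25)): go(*p)
```

```text
t [-0.0264, -0.0008, 0.0572] a [0.0001, 0.0005, -0.0004] | mm 50.4 rows 1.2
t [-0.0343, -0.0008, 0.0742] a [0.0001, 0.0005, -0.0004] | mm 65.4 rows 1.6
t [-0.039, -0.0008, 0.0844] a [0.0001, 0.0005, -0.0004] | mm 74.4 rows 1.8
```

Emit:
move_arm([
  {"ax": 0, "ay": 0, "az": 0, "tx": -0.009, "ty": -0.0008, "tz": 0.019, "claw": 0.95},
  {"ax": 0, "ay": 0, "az": 0, "tx": -0.018, "ty": -0.0008, "tz": 0.038, "claw": 0.95},
  {"ax": 0, "ay": 0.0005, "az": 0, "tx": -0.0264, "ty": -0.0008, "tz": 0.0572, "claw": 0.95},
  {"ax": 0, "ay": 0.0005, "az": 0, "tx": -0.031, "ty": -0.0008, "tz": 0.067, "claw": 0.95},
  {"ax": 0, "ay": 0.0005, "az": 0, "tx": -0.0343, "ty": -0.0008, "tz": 0.0742, "claw": 0.95},
  {"ax": 0, "ay": 0.0005, "az": 0, "tx": -0.0343, "ty": -0.0008, "tz": 0.0742, "claw": 0.95},
])

```text
clock: 14.38
ee_pos: [562.8, -97.4, 84.0]
ee_rot: [-0.019, 0.973, 0.08, 0.216]
ft_force: [0.4, -0.1, -1.1]
gripper_width: 0.124
```

```bash
python3 view.py scene 200 160 275 220 10 e9.png;python3 - <<'E'
from h import *
for p in ((-42,-4,25),(-57,-4,25)): go(*p)
E
```

```text
14.4333 [563.07287633 -97.66344834  84.82044843] [ 0.80076055 -0.36879057 -0.98166502]
t [-0.0055, 0.0003, 0.0094] a [0.0, -0.0004, -0.0004] | mm 8.7 rows 0.2
t [-0.0224, 0.0004, 0.0014] a [0.0, -0.0004, -0.0004] | mm 18.0 rows 0.4
```

View pics/e9.png

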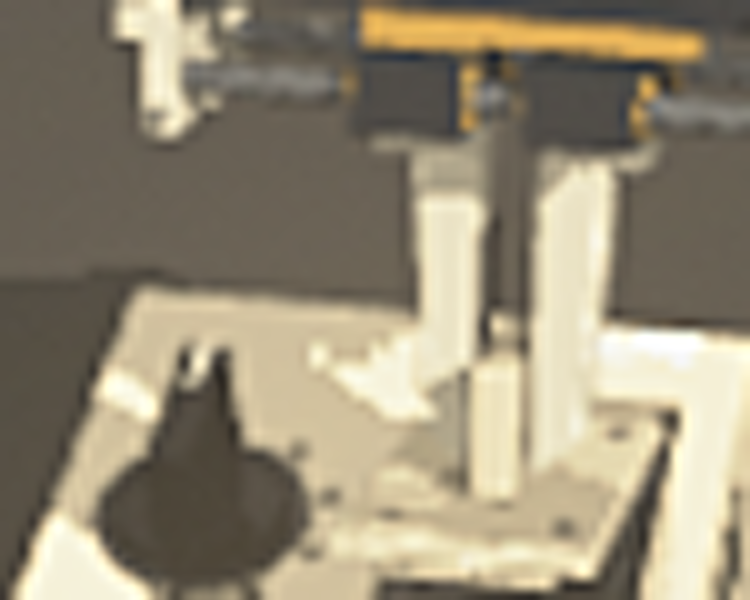

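Emit:
move_arm([
  {"ax": 0, "ay": 0, "az": 0, "tx": -0.0025, "ty": 0, "tz": 0.004, "claw": 0.95},
  {"ax": 0, "ay": 0, "az": 0, "tx": -0.0045, "ty": 0, "tz": 0.0075, "claw": 0.95},
  {"ax": 0, "ay": 0, "az": 0, "tx": -0.0055, "ty": 0.0003, "tz": 0.0094, "claw": 0.95},
  {"ax": 0, "ay": 0, "az": 0, "tx": -0.0055, "ty": 0.0003, "tz": 0.0094, "claw": 0.95},
])

```text
clock: 14.77
ee_pos: [561.8, -98.2, 76.0]
ee_rot: [-0.018, 0.973, 0.08, 0.217]
ft_force: [0.3, -0.1, -1.6]
gripper_width: 0.127
```

```bash
python3 view.py scene 200 160 275 220 10 f1.png;python3 - <<'E'
from h import *
for p in ((-42,-4,25),(-50,-4,25),(-57,-4,25)): go(*p)
E
```

```text
14.8167 [561.86769218 -98.29550359  76.18829179] [ 0.33822886 -0.34015428 -1.02572695]
t [0.0006, -0.0002, 0.0003] a [0.0001, -0.0006, -0.0006] | mm 0.5 rows 0.0
t [-0.0085, -0.0002, -0.004] a [0.0001, -0.0006, -0.0006] | mm 7.5 rows 0.2
t [-0.0164, -0.0001, -0.0077] a [0.0001, -0.0006, -0.0006] | mm 14.5 rows 0.3
```

View pics/f1.png

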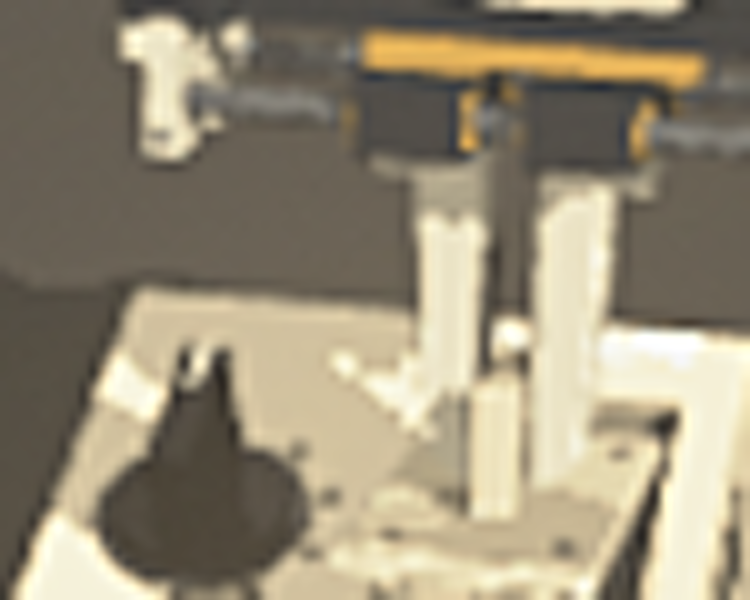

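Emit:
move_arm([
  {"ax": 0, "ay": 0, "az": 0, "tx": -0.004, "ty": 0, "tz": -0.0018, "claw": 0.95},
  {"ax": 0, "ay": 0, "az": 0, "tx": -0.008, "ty": 0, "tz": -0.0037, "claw": 0.95},
  {"ax": 0, "ay": 0, "az": 0, "tx": -0.012, "ty": 0, "tz": -0.0056, "claw": 0.95},
  {"ax": 0, "ay": 0, "az": 0, "tx": -0.0147, "ty": 0, "tz": -0.007, "claw": 0.95},
  {"ax": 0, "ay": 0, "az": 0, "tx": -0.0147, "ty": 0, "tz": -0.007, "claw": 0.95},
])

```text
clock: 15.23
ee_pos: [548.5, -100.4, 76.2]
ee_rot: [-0.018, 0.973, 0.079, 0.217]
ft_force: [-0.7, 0.7, -0.5]
gripper_width: 0.127
```

```bash
python3 view.py scene 200 160 275 220 10 f2.png;python3 - <<'E'
from h import *
for p in ((-57,-5,25),(-57,-5,20),(-57,-5,10),(-57,-5.5,5),(-57,-6,0)): go(*p)
E
```

```text
15.2833 [ 548.81062677 -100.47173313   76.31437817] [ 0.63178472  0.45508328 -2.1506729 ]
t [-0.002, -0.0002, 0.0006] a [0.0002, -0.0006, -0.0006] | mm 1.7 rows 0.0
t [-0.0052, -0.0002, 0.0067] a [0.0001, -0.0145, -0.0006] | mm 6.8 rows 0.7
t [-0.0131, -0.0001, 0.018] a [0.0001, -0.0422, -0.0006] | mm 17.8 rows 2.1
t [-0.0181, -0.0001, 0.0237] a [0.0, -0.0561, -0.0006] | mm 23.8 rows 2.8
t [-0.0234, -0.0001, 0.0289] a [0.0, -0.07, -0.0006] | mm 29.8 rows 3.5
```

View pics/f2.png

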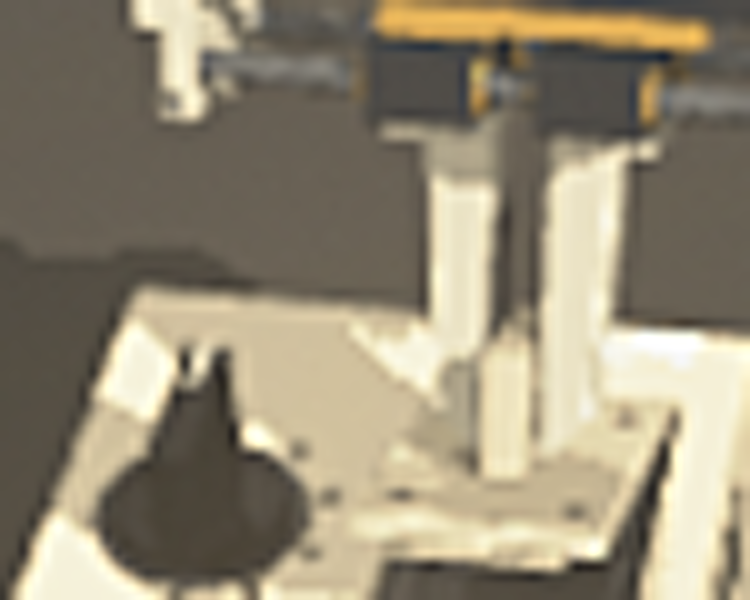

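Emit:
move_arm([
  {"ax": 0, "ay": -0.0006, "az": 0, "tx": -0.002, "ty": 0, "tz": 0.0006, "claw": 0.95},
  {"ax": 0, "ay": -0.0075, "az": 0, "tx": -0.0036, "ty": 0, "tz": 0.0037, "claw": 0.95},
  {"ax": 0, "ay": -0.0145, "az": 0, "tx": -0.0052, "ty": 0, "tz": 0.0067, "claw": 0.95},
  {"ax": 0, "ay": -0.024, "az": 0, "tx": -0.0078, "ty": 0, "tz": 0.0106, "claw": 0.95},
  {"ax": 0, "ay": -0.033, "az": 0, "tx": -0.0104, "ty": 0, "tz": 0.0143, "claw": 0.95},
  {"ax": 0, "ay": -0.0422, "az": 0, "tx": -0.0131, "ty": 0, "tz": 0.018, "claw": 0.95},
  {"ax": 0, "ay": -0.0422, "az": 0, "tx": -0.0131, "ty": 0, "tz": 0.018, "claw": 0.95},
])

```text
clock: 15.87
ee_pos: [547.0, -100.9, 58.6]
ee_rot: [-0.007, 0.993, 0.082, 0.086]
ft_force: [-0.4, -0.6, -1.9]
gripper_width: 0.125
```

```bash
python3 view.py scene 200 160 275 220 10 f3.png;python3 - <<'E'
from h import *
for p in ((-57,-5,10),(-57,-5.5,5),(-57,-6,0)): go(*p)
E
```

```text
15.9167 [ 546.46588863 -100.60974902   58.50167557] [ 0.7243512   0.43225954 -1.46240365]
t [-0.0012, 0.0002, -0.0006] a [-0.0, -0.0002, -0.0004] | mm 1.1 rows 0.0
t [-0.0045, 0.0002, 0.0062] a [-0.0001, -0.0141, -0.0004] | mm 6.1 rows 0.7
t [-0.0083, 0.0002, 0.0126] a [-0.0001, -0.0279, -0.0004] | mm 12.1 rows 1.4
```

View pics/f3.png

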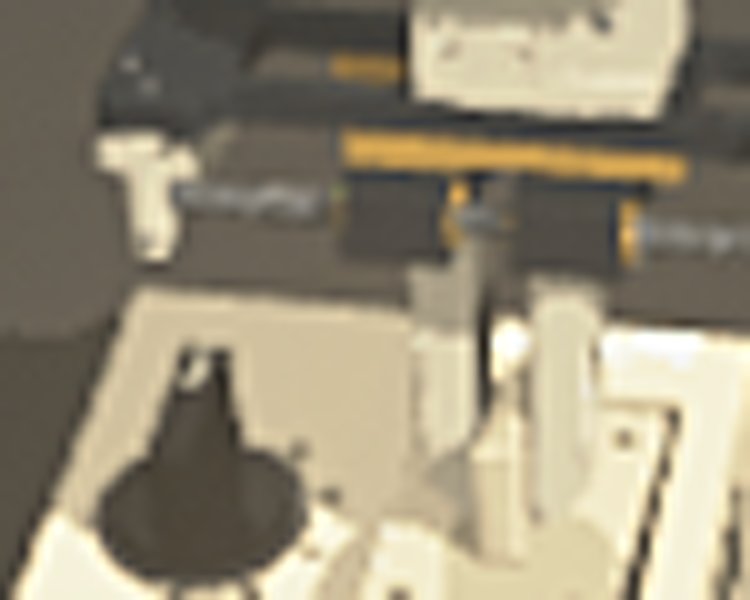

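Emit:
move_arm([
  {"ax": 0, "ay": -0.005, "az": 0, "tx": -0.0018, "ty": 0, "tz": 0.002, "claw": 0.95},
  {"ax": 0, "ay": -0.01, "az": 0, "tx": -0.003, "ty": 0, "tz": 0.0042, "claw": 0.95},
  {"ax": 0, "ay": -0.0141, "az": 0, "tx": -0.0045, "ty": 0, "tz": 0.006, "claw": 0.95},
  {"ax": 0, "ay": -0.02, "az": 0, "tx": -0.006, "ty": 0, "tz": 0.0086, "claw": 0.95},
  {"ax": 0, "ay": -0.025, "az": 0, "tx": -0.0075, "ty": 0, "tz": 0.0108, "claw": 0.95},
  {"ax": 0, "ay": -0.0279, "az": -0.0004, "tx": -0.0083, "ty": 0, "tz": 0.012, "claw": 0.95},
  {"ax": 0, "ay": -0.0279, "az": -0.0004, "tx": -0.0083, "ty": 0, "tz": 0.012, "claw": 0.95},
])

```text
clock: 16.5
ee_pos: [540.9, -101.4, 47.8]
ee_rot: [-0.001, 0.997, 0.083, -0.0]
ft_force: [0.1, 0.2, -1.6]
gripper_width: 0.123
```

```bash
python3 view.py scene 200 160 280 220 10 f4.png;python3 - <<'E'
from h import *
for p in ((-57,-6,0),): go(*p)
E
```

```text
16.55 [ 540.76833834 -101.43588089   47.82923527] [-0.63944843  0.42966845 -0.80553451]
t [0.0012, 0.0003, 0.0005] a [-0.0002, -0.0001, -0.0001] | mm 1.1 rows 0.0
```

View pics/f4.png

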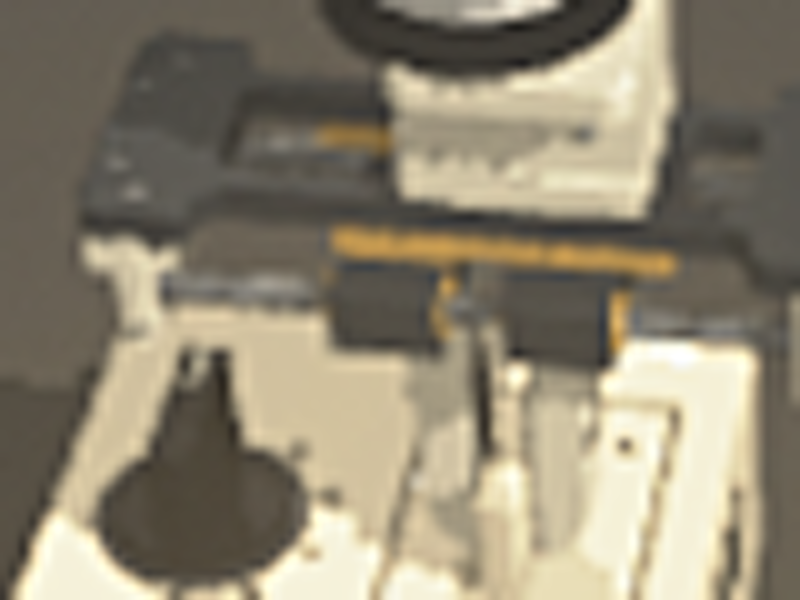

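Emit:
move_arm([
  {"ax": 0, "ay": 0, "az": 0, "tx": 0, "ty": 0, "tz": 0.001, "claw": 0.95},
  {"ax": 0, "ay": 0, "az": 0, "tx": 0, "ty": 0, "tz": 0.002, "claw": 0.95},
  {"ax": 0, "ay": 0, "az": 0, "tx": 0, "ty": 0, "tz": 0.0025, "claw": 0.95},
  {"ax": 0, "ay": 0, "az": 0, "tx": 0, "ty": 0, "tz": 0.0025, "claw": 0.95},
])

```text
clock: 16.88
ee_pos: [540.8, -101.5, 47.4]
ee_rot: [-0.0, 0.997, 0.083, 0.0]
ft_force: [-5.4, 2.4, 13.4]
gripper_width: 0.128
```

Emit:
move_arm([
  {"ax": 0, "ay": 0, "az": 0, "tx": 0, "ty": 0, "tz": -0.002, "claw": 0.2},
  {"ax": 0, "ay": 0, "az": 0, "tx": 0, "ty": 0, "tz": -0.002, "claw": 0.2},
  {"ax": 0, "ay": 0, "az": 0, "tx": 0, "ty": 0, "tz": -0.002, "claw": 0.2},
  {"ax": 0, "ay": 0, "az": 0, "tx": 0, "ty": 0, "tz": -0.002, "claw": 0.2},
  {"ax": 0, "ay": 0, "az": 0, "tx": 0, "ty": 0, "tz": -0.03, "claw": 0.2},
  {"ax": 0, "ay": 0, "az": 0, "tx": 0, "ty": 0, "tz": -0.07, "claw": 0.2},
  {"ax": 0, "ay": 0, "az": 0, "tx": 0, "ty": 0, "tz": -0.12, "claw": 0.2},
  {"ax": 0, "ay": 0, "az": 0, "tx": -0.04, "ty": 0, "tz": -0.15, "claw": 0.2},
  {"ax": 0, "ay": 0, "az": 0, "tx": -0.09, "ty": 0, "tz": -0.15, "claw": 0.2},
  {"ax": 0, "ay": 0, "az": 0, "tx": -0.14, "ty": 0, "tz": -0.15, "claw": 0.2},
  {"ax": 0, "ay": 0, "az": 0, "tx": -0.19, "ty": 0, "tz": -0.15, "claw": 0.2},
  {"ax": 0, "ay": 0, "az": 0, "tx": -0.24, "ty": 0, "tz": -0.15, "claw": 0.2},
  {"ax": 0, "ay": 0, "az": 0, "tx": -0.24, "ty": 0, "tz": -0.15, "claw": 0.2},
])

```text
clock: 17.97
ee_pos: [346.2, -132.9, 165.6]
ee_rot: [-0.001, 0.997, 0.082, -0.002]
ft_force: [0.4, -0.5, 0.1]
gripper_width: 0.401
```

```bash
python3 view.py scene 185 160 295 270 6 g1.png;python3 view.py top 280 150 380 240 6 g2.png
```

```text
18.0167 [ 349.36527068 -133.51002695  166.24832076] [ 1.13272352 -1.06871261  1.15464564]
18.0667 [ 351.24356478 -133.75413406  166.55025832] [-0.07693497 -0.00238601 -0.05193073]
```

View pics/g1.png

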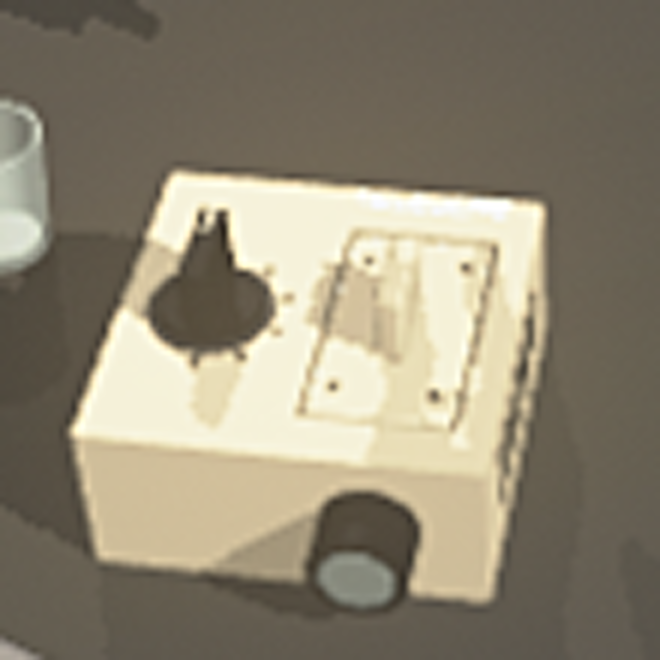

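View pics/g2.png

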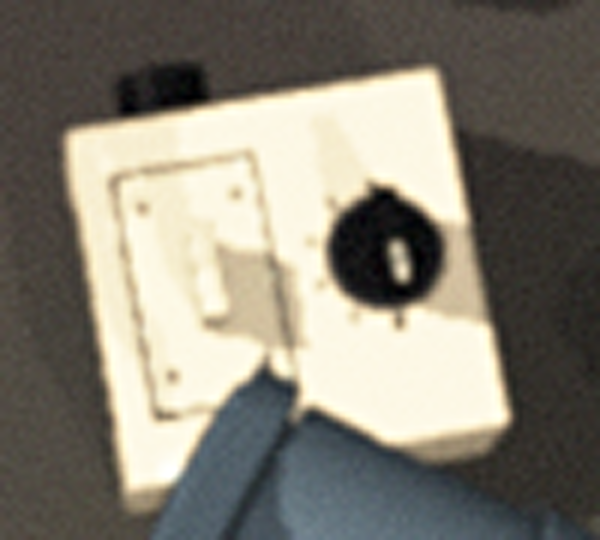

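Run:
```python
from h import *
print(px2w('top',[(385/6+280,247/6+150)],86.5), px2w('scene',[(212/6+185,307/6+160)],86.5))
K=BAY+R.from_euler('z',BYAW).apply([0,-85,0]); print(K)
for z in (166,110,56): rel([K[0],K[1],z],down(BYAW))
print(bot.read_state()['joints'].round(2))
```

```text
[[ 555.61802894 -184.75856849   86.5       ]] [[ 560.41200058 -180.20728173   86.5       ]]
[ 555.42911122 -185.41746964   80.        ]
t [0.2412, 0.1055, 0.0008] a [0.0, -0.0001, -0.0004] | mm 210.6 rows 5.1
t [0.2412, 0.1054, 0.0708] a [0.0, -0.0001, -0.0004] | mm 218.1 rows 5.2
t [0.2412, 0.1054, 0.1383] a [0.0, -0.0001, -0.0004] | mm 237.9 rows 5.7
[-0.49  0.04  2.08  0.    1.02  0.92]
```

Emit:
move_arm([
  {"ax": 0, "ay": 0, "az": 0, "tx": 0.04, "ty": 0.018, "tz": 0, "claw": 0.2},
  {"ax": 0, "ay": 0, "az": 0, "tx": 0.08, "ty": 0.035, "tz": 0, "claw": 0.2},
  {"ax": 0, "ay": 0, "az": 0, "tx": 0.12, "ty": 0.053, "tz": 0, "claw": 0.2},
  {"ax": 0, "ay": 0, "az": 0, "tx": 0.16, "ty": 0.07, "tz": 0, "claw": 0.2},
  {"ax": 0, "ay": 0, "az": 0, "tx": 0.2, "ty": 0.088, "tz": 0, "claw": 0.2},
  {"ax": 0, "ay": 0, "az": 0, "tx": 0.2412, "ty": 0.1055, "tz": 0.02, "claw": 0.2},
  {"ax": 0, "ay": 0, "az": 0, "tx": 0.2412, "ty": 0.1055, "tz": 0.06, "claw": 0.2},
  {"ax": 0, "ay": 0, "az": 0, "tx": 0.2412, "ty": 0.1055, "tz": 0.0708, "claw": 0.2},
  {"ax": 0, "ay": 0, "az": 0, "tx": 0.2412, "ty": 0.1055, "tz": 0.0708, "claw": 0.2},
  {"ax": 0, "ay": 0, "az": 0, "tx": 0.2412, "ty": 0.1055, "tz": 0.0708, "claw": 0.2},
])

```text
clock: 18.9
ee_pos: [555.7, -184.4, 109.6]
ee_rot: [-0.001, 0.997, 0.083, -0.001]
ft_force: [-0.3, -0.4, 0.7]
gripper_width: 0.4
```

```bash
python3 view.py scene 185 130 295 240 6 g3.png
python3 - <<'E'
from h import *
for z in (110,56): rel([555.5,-185.3,z],down(BYAW))
E
```

```text
18.95 [ 556.0948392  -184.66192729  110.57572287] [ 0.14254009 -0.34797103  0.08994845]
t [-0.0009, 0.0007, 0.0007] a [-0.0, -0.0, -0.0001] | mm 1.0 rows 0.0
t [-0.0009, 0.0007, 0.0682] a [-0.0, -0.0, -0.0001] | mm 54.6 rows 1.3
```

View pics/g3.png

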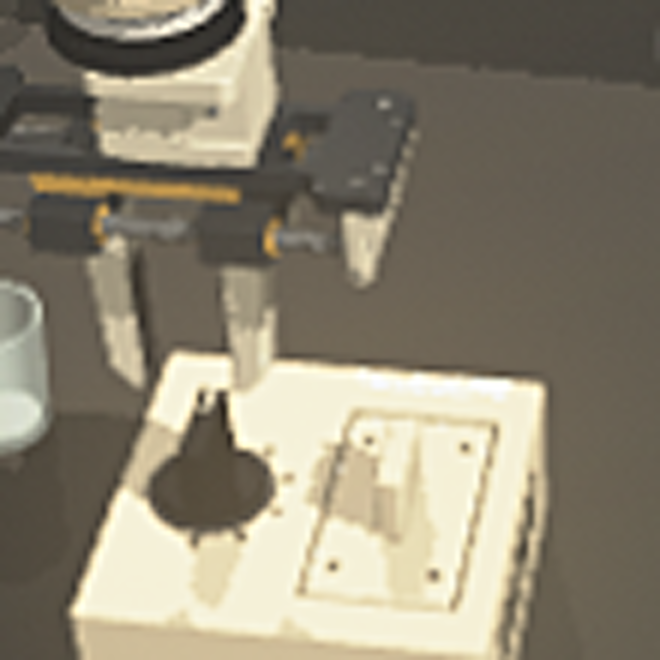

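Emit:
move_arm([
  {"ax": 0, "ay": 0, "az": 0, "tx": 0, "ty": 0, "tz": 0.03, "claw": 0.2},
  {"ax": 0, "ay": 0, "az": 0, "tx": 0, "ty": 0, "tz": 0.05, "claw": 0.2},
  {"ax": 0, "ay": 0, "az": 0, "tx": 0, "ty": 0, "tz": 0.062, "claw": 0.2},
  {"ax": 0, "ay": 0, "az": 0, "tx": -0.0005, "ty": 0.0005, "tz": 0.068, "claw": 0.2},
  {"ax": 0, "ay": 0, "az": 0, "tx": -0.0005, "ty": 0.0005, "tz": 0.068, "claw": 0.2},
])

```text
clock: 19.37
ee_pos: [555.4, -185.3, 55.3]
ee_rot: [-0.0, 0.997, 0.083, -0.0]
ft_force: [0.5, -0.1, 0.5]
gripper_width: 0.403
```

```bash
python3 view.py scene 185 130 295 240 6 g4.png
```

```text
19.4167 [ 555.77154463 -185.41385985   55.90168183] [-0.37843179  0.685874   -0.26680456]
```

View pics/g4.png

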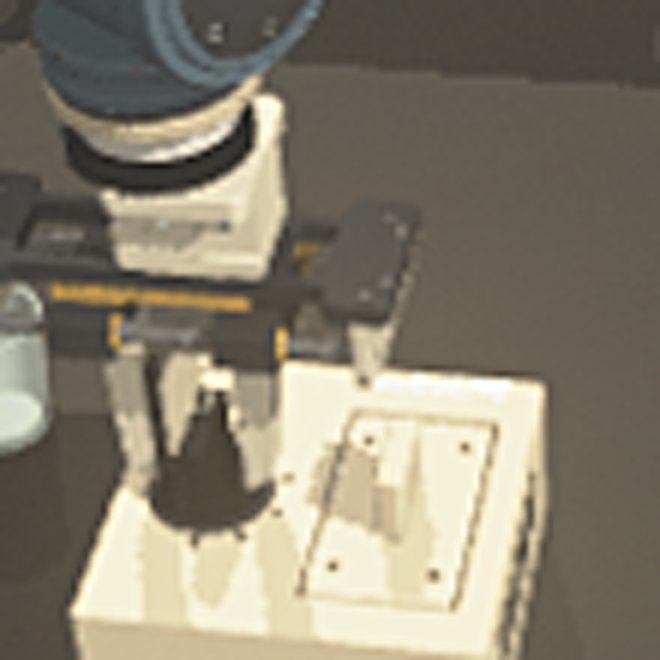

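Emit:
move_arm([
  {"ax": 0, "ay": 0, "az": 0, "tx": 0, "ty": 0, "tz": 0, "claw": 0.95},
  {"ax": 0, "ay": 0, "az": 0, "tx": 0, "ty": 0, "tz": 0, "claw": 0.95},
  {"ax": 0, "ay": 0, "az": 0, "tx": 0, "ty": 0, "tz": 0, "claw": 0.95},
  {"ax": 0, "ay": 0, "az": 0, "tx": 0, "ty": 0, "tz": 0, "claw": 0.95},
  {"ax": 0, "ay": 0, "az": 0, "tx": 0, "ty": 0, "tz": 0, "claw": 0.95},
  {"ax": 0, "ay": 0, "az": 0, "tx": 0, "ty": 0, "tz": 0, "claw": 0.95},
], newtons=20)

```text
clock: 19.92
ee_pos: [555.6, -185.1, 55.4]
ee_rot: [-0.0, 0.997, 0.083, -0.0]
ft_force: [-0.7, 1.7, 5.2]
gripper_width: 0.14
```

Emit:
move_arm([
  {"ax": 0, "ay": 0, "az": 0.015, "tx": 0, "ty": 0, "tz": 0, "claw": 0.95},
  {"ax": 0, "ay": 0, "az": 0.03, "tx": 0, "ty": 0, "tz": 0, "claw": 0.95},
  {"ax": 0, "ay": 0, "az": 0.045, "tx": 0, "ty": 0, "tz": 0, "claw": 0.95},
  {"ax": 0, "ay": 0, "az": 0.06, "tx": 0, "ty": 0, "tz": 0, "claw": 0.95},
  {"ax": 0, "ay": 0, "az": 0.075, "tx": 0, "ty": 0, "tz": 0, "claw": 0.95},
  {"ax": 0, "ay": 0, "az": 0.09, "tx": 0, "ty": 0, "tz": 0, "claw": 0.95},
  {"ax": 0, "ay": 0, "az": 0.105, "tx": 0, "ty": 0, "tz": 0, "claw": 0.95},
  {"ax": 0, "ay": 0, "az": 0.12, "tx": 0, "ty": 0, "tz": 0, "claw": 0.95},
  {"ax": 0, "ay": 0, "az": 0.135, "tx": 0, "ty": 0, "tz": 0, "claw": 0.95},
  {"ax": 0, "ay": 0, "az": 0.15, "tx": 0, "ty": 0, "tz": 0, "claw": 0.95},
  {"ax": 0, "ay": 0, "az": 0.165, "tx": 0, "ty": 0, "tz": 0, "claw": 0.95},
  {"ax": 0, "ay": 0, "az": 0.18, "tx": 0, "ty": 0, "tz": 0, "claw": 0.95},
  {"ax": 0, "ay": 0, "az": 0.192, "tx": 0, "ty": 0, "tz": 0, "claw": 0.95},
  {"ax": 0, "ay": 0, "az": 0.2, "tx": 0, "ty": 0, "tz": 0, "claw": 0.95},
  {"ax": 0, "ay": 0, "az": 0.2, "tx": 0, "ty": 0, "tz": 0, "claw": 0.95},
  {"ax": 0, "ay": 0, "az": 0.2, "tx": 0, "ty": 0, "tz": 0, "claw": 0.95},
])

```text
clock: 21.25
ee_pos: [555.1, -185.9, 55.4]
ee_rot: [0.001, 0.855, -0.519, -0.0]
ft_force: [-3.7, -3.2, 6.1]
gripper_width: 0.14
```

```bash
python3 view.py scene 185 130 295 240 6 g5.png; python3 -c "
from h import *
s=bot.read_state(); m=R.from_quat(s['ee_rot'][[1,2,3,0]]).as_matrix(); print(np.degrees(np.arctan2(m[1,0],m[0,0])), s['gripper_width'],s['joints'])"
```

```text
21.3 [ 555.14948962 -185.95689939   55.39935067] [-4.17988591 -3.00814456  5.98733849]
-62.49157014554131 0.1384329356168666 [-4.02185033e-01  5.67257004e-01  1.65964118e+00 -1.26884422e-03
  9.15546747e-01  2.26006854e+00]
```

View pics/g5.png

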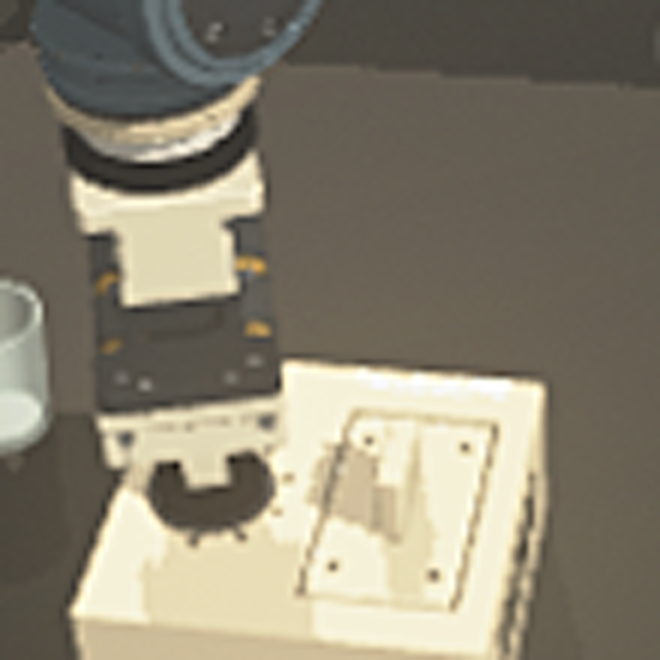

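Emit:
move_arm([
  {"ax": 0, "ay": 0, "az": 0.0, "tx": 0, "ty": 0, "tz": 0, "claw": 0.2},
  {"ax": 0, "ay": 0, "az": 0.0, "tx": 0, "ty": 0, "tz": 0, "claw": 0.2},
  {"ax": 0, "ay": 0, "az": 0.0, "tx": 0, "ty": 0, "tz": 0, "claw": 0.2},
  {"ax": 0, "ay": 0, "az": 0.0, "tx": 0, "ty": 0, "tz": 0, "claw": 0.2},
  {"ax": 0, "ay": 0, "az": 0, "tx": 0, "ty": 0, "tz": -0.03, "claw": 0.2},
  {"ax": 0, "ay": 0, "az": 0, "tx": 0, "ty": 0, "tz": -0.07, "claw": 0.2},
  {"ax": 0, "ay": 0, "az": 0, "tx": 0, "ty": 0, "tz": -0.12, "claw": 0.2},
  {"ax": 0, "ay": 0, "az": 0, "tx": 0, "ty": -0.05, "tz": -0.16, "claw": 0.2},
  {"ax": 0, "ay": 0, "az": 0, "tx": 0, "ty": -0.1, "tz": -0.16, "claw": 0.2},
  {"ax": 0, "ay": 0, "az": 0, "tx": 0, "ty": -0.15, "tz": -0.16, "claw": 0.2},
  {"ax": 0, "ay": 0, "az": 0, "tx": 0, "ty": -0.2, "tz": -0.16, "claw": 0.2},
  {"ax": 0, "ay": 0, "az": 0, "tx": 0, "ty": -0.24, "tz": -0.16, "claw": 0.2},
  {"ax": 0, "ay": 0, "az": 0, "tx": 0, "ty": -0.24, "tz": -0.16, "claw": 0.2},
])

```text
clock: 22.38
ee_pos: [729.3, -92.8, 181.2]
ee_rot: [-0.0, 0.856, -0.517, -0.001]
ft_force: [-1.3, 0.5, -0.4]
gripper_width: 0.402
```

```bash
python3 view.py scene 185 160 295 270 6 g6.png; python3 view.py top 280 150 380 240 6 g7.png
```

```text
22.4333 [727.20665114 -94.53253496 181.17270272] [ 0.31769265 -1.09643665 -0.12695009]
22.4833 [725.96974142 -95.77927817 181.61357297] [-0.66625708 -0.10601334  0.50938224]
```

View pics/g6.png

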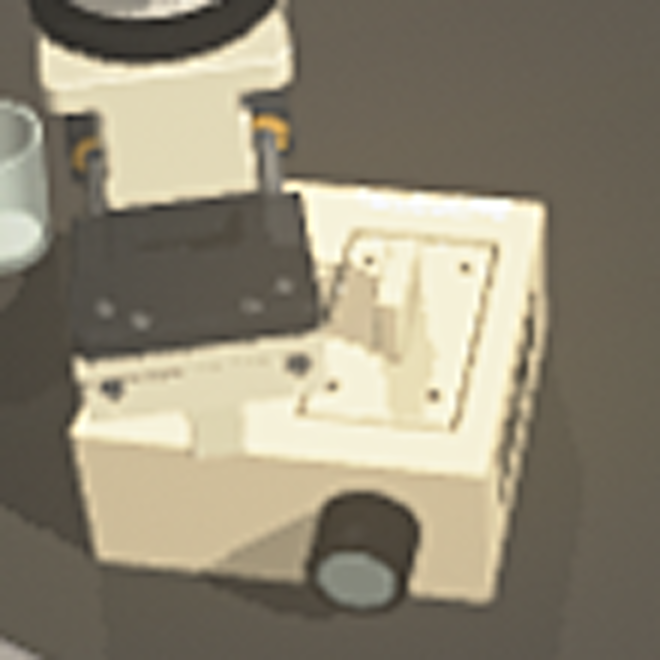

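View pics/g7.png

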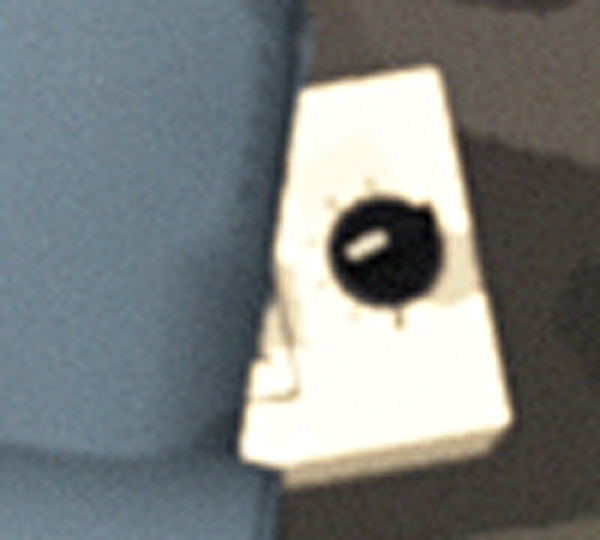

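Emit:
move_arm([
  {"ax": 0, "ay": 0, "az": 0, "tx": 0, "ty": 0.05, "tz": -0.02, "claw": 0.2},
  {"ax": 0, "ay": 0, "az": 0, "tx": 0, "ty": 0.1, "tz": -0.02, "claw": 0.2},
  {"ax": 0, "ay": 0, "az": 0, "tx": 0, "ty": 0.15, "tz": -0.02, "claw": 0.2},
  {"ax": 0, "ay": 0, "az": 0, "tx": 0, "ty": 0.2, "tz": -0.02, "claw": 0.2},
  {"ax": 0, "ay": 0, "az": 0, "tx": 0, "ty": 0.25, "tz": -0.02, "claw": 0.2},
  {"ax": 0, "ay": 0, "az": 0, "tx": 0, "ty": 0.3, "tz": -0.02, "claw": 0.2},
  {"ax": 0, "ay": 0, "az": 0, "tx": 0, "ty": 0.35, "tz": -0.02, "claw": 0.2},
  {"ax": 0, "ay": 0, "az": 0, "tx": 0, "ty": 0.4, "tz": -0.02, "claw": 0.2},
  {"ax": 0, "ay": 0, "az": 0, "tx": 0, "ty": 0.45, "tz": -0.02, "claw": 0.2},
  {"ax": 0, "ay": 0, "az": 0, "tx": 0, "ty": 0.45, "tz": -0.02, "claw": 0.2},
  {"ax": 0, "ay": 0, "az": 0, "tx": 0, "ty": 0.45, "tz": -0.02, "claw": 0.2},
])

```text
clock: 23.4
ee_pos: [404.4, -263.7, 199.6]
ee_rot: [0.0, 0.854, -0.52, 0.0]
ft_force: [-0.2, 0.6, -0.4]
gripper_width: 0.401
```

```bash
python3 view.py scene 185 160 295 270 6 g8.png; python3 view.py top 280 150 380 240 6 g9.png; python3 view.py scene 0 0 560 420 1 s9.png
```

```text
23.45 [ 405.60668083 -263.26591914  199.58836722] [-0.63193472  0.07546138  0.43091411]
23.5 [ 406.33221807 -262.8885749   199.40519239] [ 0.22335467  0.10544665 -0.44864488]
23.55 [ 406.75225862 -262.62171058  199.22097928] [-0.41291772  0.29371886 -0.02872839]
```

View pics/g8.png

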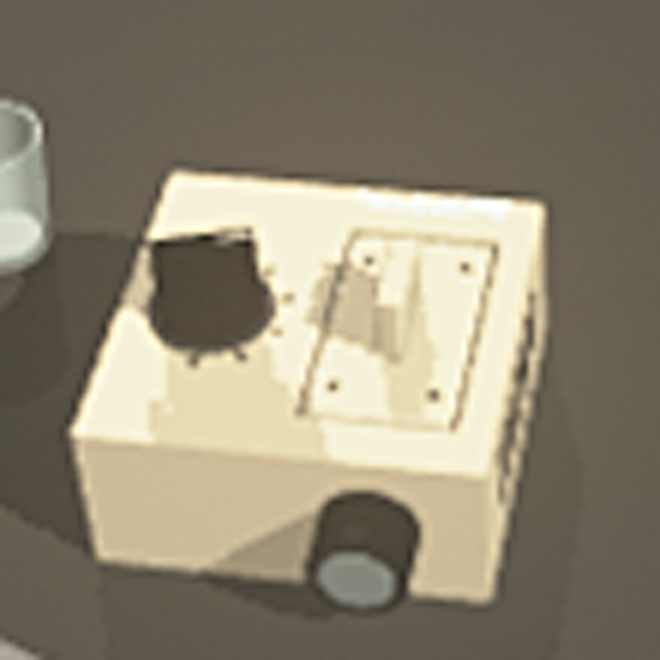

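View pics/g9.png

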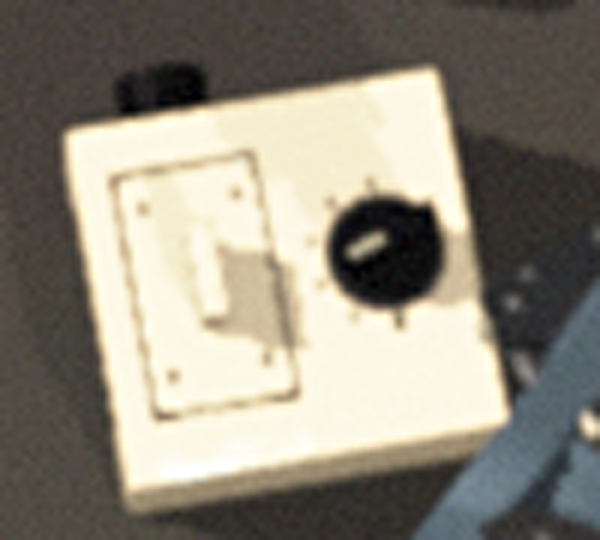

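View pics/s9.png

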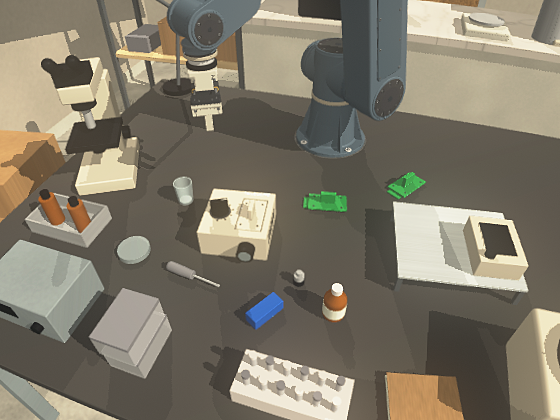

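The close-ups show the cover flush with a narrow, even seam in both views (top crop corners from (113,178) to (297,395)). The knob's white line points at the second dot after off, at (322,283). The other things on the bench look the same as in the first picture, so I'm handing in.

```bash
python3 -c "
from plant import bot
print(bot.job_done())"
```

```text
the job is handed in; nothing more can be done
None
```

The cover is seated flush in the filter bay and the lamp's selector is two clicks clockwise from off. I handed the job in at about 23.6 s of the 72 s allowed.

- **What I did:** I gripped the cover by its sides at the tongue end and drew it about 130 mm out. I let it go flat on the bench, clear of the shelf, and then took it by the fin. I hooked the tongue under the ledge at 25° and swung the cover down. Once it was level I pressed it down with about 13 N and released it. Then I turned the selector 72° clockwise, released it and backed off.
- **Last checks:** Both cameras show a narrow, even seam all round the cover. In the top view the knob's white line points at the second dot after off. The other things, including the green look-alikes, look unmoved by eye, and the gripper is clear of everything.

**What disagreed:**
- **Finger length:** The real fingertips sit about 37 mm behind the reported TCP. My first grasp therefore closed above the plate without touching it. I found the offset by lowering until contact, and a picture at tilt later supported it.
- **Contact force:** That lowering ended in a brief 78 N at the wrist. The limit is 120 N for the wrist and 40 N for the gripper's body. I took it to be the fingertips on the bench, because the next grip held the plate at the right height and in the pictures the gripper's body was well clear of the shelf.
- **Scene camera:** It reads about 3 mm too far in +y. The top camera and the known grip pointed to the right value, and I used that.

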